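Clear the game slate and take the hand-over picture

TASK

Reset the game shelf for the next guests: push every counter off the dark slate into the trough at its end with the scraper block, never touching a counter with the fingers, then stand the scraper lengthways in the middle of the cork mat and put every chrome die in the maple tray. Only then take the hand-over picture: press the orange button to its halfway stop, hold it there for a good second, press it fully down and let it go. Leave the bell, marble, card box and card deck where they are.

Things in the scene. Friction and masses are not known exactly. Their poses are not given: they have to be found in the camera images.
- slate: Fixed dark slate panel, 200 x 170 mm, top at z = 34 mm, on a plinth. Origin on the table under it; x runs along it to its open far edge, y across, z up. Panel spans x = -105 (back rail) to +95 mm (open edge, drop into the trough), y = -85 to +85 mm between side rails 8 mm thick, tops at z = 44 mm. Counters start with centres beyond x = -40 mm: the scraper can be set down behind them.
- trough (a point): Centre of the floor of the blue-floored catch trough at the slate's far end. In the slate's frame it spans x = 95 to 165 mm, y = -85 to +85 mm, floor at z = 5 mm; its outer walls (8 mm thick) rise to z = 44 mm.
- scraper_c (a point): Centre, half-way up, of the loose upright scraper block (0.25 kg). Weighted green foot 40 (x) x 92 (y) x 14 mm, its flat underside 28 mm below this point; on it a wooden grip rib 24 (x) x 70 (y) mm, from 14 mm below to 28 mm above this point. Pinch the rib across its 24 mm, above the foot. Both long faces are alike. Starts right of the slate.
- mat: Fixed dark brown cork mat, 130 (x) x 70 (y) x 3 mm, where the scraper is to stand; origin under its centre on the table, top at z = 3 mm, x along its length. Two thin dark lines run along it.
- tray: Fixed maple dice tray with rounded corners, 140 x 140 x 24 mm outside, walls 8 mm thick, grey-lined inner floor (124 x 124 mm) at z = 5 mm; origin under its centre on the table, x and y along its sides.
- console: Fixed grey camera control box, 110 x 150 x 45 mm, with the orange two-stage button upright in its middle and a 4 mm high black collar of 52 mm diameter around it; origin under its centre on the table.
- button_top (a point): Centre of the top of the orange button, 34 mm across, pressed straight down. Unpressed: 65 mm above the table, 16 mm above the collar; halfway stop 5 mm down, fully down 10 mm. First stage: 1 N to start, 2.5 N at the halfway stop, which holds firm up to 7 N; the second stage then yields, bottoming at 10 N. Springs back when let go.
- press1 (a joint): First-stage travel of the orange button in m: 0 released, 0.005 at (and beyond) the halfway stop.
- press2 (a joint): Second-stage travel of the orange button in m: 0 until the halfway stop is overcome, 0.005 fully down.
- bell: Brass call bell standing beside the dice, 52 mm diameter, 37 mm high, origin under its centre; a bystander.
- marble: Squat amber glass marble, 42 mm wide, 27 mm high, origin under its centre; a bystander.
- cardbox: Faded blue tin card box, 70 x 100 x 52 mm, origin under its centre; a bystander.
- deck: Dark red card deck lying flat, 64 x 90 x 20 mm, origin under its centre; a bystander.
- counter1_c (a point): Centre of a loose red counter, a disc of 30 mm diameter and 6 mm thickness, 14 g, lying flat on the slate at the start; may be absent (None).
- counter2_c (a point): Centre of a loose yellow counter, a disc of 30 mm diameter and 6 mm thickness, 14 g, lying flat on the slate at the start; may be absent (None).
- counter3_c (a point): Centre of a loose white counter, a disc of 30 mm diameter and 6 mm thickness, 14 g, lying flat on the slate at the start; may be absent (None).
- counter4_c (a point): Centre of a loose red counter, a disc of 30 mm diameter and 6 mm thickness, 14 g, lying flat on the slate at the start; may be absent (None).
- counter5_c (a point): Centre of a loose yellow counter, a disc of 30 mm diameter and 6 mm thickness, 14 g, lying flat on the slate at the start; may be absent (None).
- counter6_c (a point): Centre of a loose white counter, a disc of 30 mm diameter and 6 mm thickness, 14 g, lying flat on the slate at the start; may be absent (None).
- die1_c (a point): Centre of a loose chrome twelve-sided die, 28 mm between opposite faces, 35 mm over its corners, 90 g, resting on a face on the table left of the slate (centre 14 mm up); it can be pinched from any side. May be absent (None).
- die2_c (a point): Centre of a loose chrome twelve-sided die, 28 mm between opposite faces, 35 mm over its corners, 90 g, resting on a face on the table left of the slate (centre 14 mm up); it can be pinched from any side. May be absent (None).
- die3_c (a point): Centre of a loose chrome twelve-sided die, 28 mm between opposite faces, 35 mm over its corners, 90 g, resting on a face on the table left of the slate (centre 14 mm up); it can be pinched from any side. May be absent (None).
- die4_c (a point): Centre of a loose chrome twelve-sided die, 28 mm between opposite faces, 35 mm over its corners, 90 g, resting on a face on the table left of the slate (centre 14 mm up); it can be pinched from any side. May be absent (None).
Mind the look-alikes: they are no part of the job. There is more than one size of the part that bears scraper_c; the job needs the middle-sized.

How it is judged:
By the outcome, as a careful person would: the job done as asked, in the order asked, and still so for the second after the job is handed in, with the robot touching nothing.
Of counter1, counter2, counter3, counter4, counter5, counter6 only 4 to 6 are there at a start; the rules pass over those that are not, and their reading is None.
Of die1, die2, die3, die4 only 3 to 4 are there at a start; the rules pass over those that are not, and their reading is None.
At some moment in a run one of die1, die2, die3, die4, scraper may be knocked a few centimetres aside while the robot is not near it.
Once in a run the grip may slacken for a moment while it holds something.
It also fails if it takes over 192 s, if anything falls off the work surface, if the arm or the gripper's body presses on something with over 40 N, if the wrist force passes 120 N, or if a joint passes its speed limit or range.

ROBOT

A 6-joint arm with a two-finger parallel gripper is mounted at the origin on the work surface. World frame = base frame: x ahead of the robot, y to its left, z up, the work surface at z = 0. Lengths are in mm, angles in degrees, forces in N, time in s.
With the tool pointing down it reaches from about 300 to 850 mm from the base axis. Payload 4.2 kg.
Tool frame: the origin (TCP) lies on the centre line of the jaws, within the pads' length; the fingertips stand 14 mm ahead of it and the grasp point (between the pads) lies 5 mm behind it; x points along the fingers, y is the direction in which the jaws open and shut, and the axes are right-handed (so a half turn about x gives the same grasp; the last joint's range is limited). The gripper opens to 91 mm and grips with 3 to 60 N. Pads are 32 mm wide; open, the fingers measure 118 mm over their backs; the gripper's body (76 mm by 178 mm) begins 60 mm behind the grasp point.
Start: joints at [62.682, 18.312, 89.639, -0, 72.044, -1.146], TCP at [253.624, 516.059, 227.976] pointing down, gripper open.
Joint ranges: [-177.97, 177.97], [-48.28, 115.42], [12.27, 149.76], [-77.06, 257.06], [2.81, 150.46], [-146.56, 146.56]. Speed limits (degrees/s): [147.25, 147.25, 180, 180, 180, 180].

INTERFACE

Orientations are given as [roll, pitch, yaw] about the fixed x, y, z axes, in that order (R = Rz(yaw) Ry(pitch) Rx(roll)).
In Python, from workcell import readout, optics, env gives the robot as it stands.
- The arm moves only by the shell command python3 -m creep 'ROWS' [OPENING] [FORCE]. ROWS is JSON, a list of rows, each an object with "translation": the shift along the world's x, y, z in cm, a list of three; "delta_rot": the turn, a rotation vector about the world's x, y, z in rad, a list of three. In form: [{"translation": [dx, dy, dz], "delta_rot": [rx, ry, rz]}, ...]. A call has 1 to 5 rows; each row shifts and turns the commanded pose from where the row before left it; what a row does not reach is not made up. A row lasts 1/12 s, in which the tool goes at most 41.7 mm and 7.16 degrees, less where a joint would pass 70% of its speed; a pose out of reach is approached as far as the arm can. A call with a gripper value outside its range is refused whole. OPENING is the gripper's target within -1 to 1 (fully open at 1, half-way at 0, shut at -1), set as the call begins (- or left out, the last holds). The fingers move at their own pace and stop on an object; FORCE is the grip in N (left out, the last holds). Time passes only in rows, so rows that do not move let the fingers close. It gives the time, the measured TCP pose, the force and the opening at its end, in the units of the state.
- readout.state(): the state, without advancing time (a new reading comes with each control period).
- optics.grab_frame(name): name is "scene" or "top" or "wrist"; returns (picture, depth): 420x560x3 uint8, red, green, blue; 420x560 float32, mm along the optical axis (not along the pixel's ray), 0 where there is no reading.
- optics.camera_params(name): a dict with "mtx" (3x3 intrinsics, pixels), "k1" (the pictures are not rectified: a ray, as slopes to the right and down, at radius r is drawn at 1 + k1 r^2 times it, then the intrinsics apply), "R" (3x3) and "t" (3): a world point X has camera coordinates R X + t. Camera axes: x right, y down, z forward; pixel columns grow to the right and rows downward; lengths in mm; the calibration is good to about 2 mm. A picture is of the moment at which its call begins: read the wrist's pose just before it. camera_params takes no time and is no camera call; for the wrist camera it gives the pose at the moment of the call.
- env.job_done(): hands the job in, once; it reports no verdict.
The state is a dict: "time_s": time; "qpos": joint angles; "qvel": joint speeds; "effort": joint torques, N m; "ee_pos": TCP position; "ee_rot": TCP orientation; "force": force on the tool from outside, world axes, zero at the start; "torque": the same for the moment, N m; "gripper_width": finger opening in mm.
Only numpy, scipy, OpenCV 4.12 (cv2) and the standard library are available. Lean on these libraries where they do the work, as an engineer would, in place of code of your own. Each camera call takes 0.05 s, during which the arm holds its last target.

## Working session

There is one attempt and no reset: what is moved stays moved. The work goes in short steps, Python scripts to look and compute and a shell command to move; the robot and the scene stay as the last step left them, time stands still between calls to the robot, and variables do not carry over. Pictures are saved under pics/ and viewed, and the job is handed in when it is done.

```bash
ls; mkdir -p pics
cat > h.py <<'E'
import numpy as np, cv2
from workcell import readout, optics, env
def save(n,im,s=1.4):
    cv2.imwrite('pics/'+n+'.png',cv2.resize(cv2.cvtColor(im,cv2.COLOR_RGB2BGR),None,fx=s,fy=s) if s!=1 else cv2.cvtColor(im,cv2.COLOR_RGB2BGR))
def ray(name,uv,p=None):
    p=p or optics.camera_params(name); K=np.array(p['mtx']);R=np.array(p['R']);t=np.array(p['t'])
    uv=np.atleast_2d(uv).astype(float)
    n=cv2.undistortPoints(uv.reshape(-1,1,2),K,np.array([p['k1'],0,0,0.])).reshape(-1,2)
    d=np.c_[n,np.ones(len(n))]@R
    return -R.T@t,d
def onplane(name,uv,z,p=None):
    c,d=ray(name,uv,p); s=(z-c[2])/d[:,2]; return c+d*s[:,None]
def proj(name,X,p=None):
    p=p or optics.camera_params(name)
    R=np.array(p['R']);t=np.array(p['t']);x=np.atleast_2d(X)@R.T+t
    n=x[:,:2]/x[:,2:]; r2=(n**2).sum(1)[:,None]; n=n*(1+p['k1']*r2)
    K=np.array(p['mtx']); return n@K[:2,:2].T+K[:2,2]
E
python3 - <<'E'
from h import *
print(readout.state())
for n in('scene','top','wrist'):
    p=optics.camera_params(n); im,d=optics.grab_frame(n); save('a_'+n,im); np.savez('pics/a_'+n+'.npz',im=im,d=d); print(n,p)
E
```

```text
pics
{'time_s': 0.0, 'qpos': array([ 6.26835518e+01,  1.83510794e+01,  8.97070919e+01, -6.67888286e-04,
        7.20463089e+01, -1.14653029e+00]), 'qvel': array([ 0.01487694, -0.00665251, -0.08532893,  0.02320854, -0.00716125,
       -0.02221518]), 'effort': array([ 4.16696439e-04, -4.12467599e+01, -2.31975603e+01,  7.28271296e-02,
        4.55469999e-02, -1.35357832e-04]), 'ee_pos': array([253.37260167, 515.60674067, 227.12127282]), 'ee_rot': array([ -90.79831315,   89.89551787, -116.96802456]), 'force': array([ 0.57690137,  0.19438445, -0.08472562]), 'torque': array([-0.00903533,  0.00175054, -0.02734484]), 'gripper_width': 90.97430016298071}
scene {'mtx': array([[464.21486413,   0.        , 274.45065659],
       [  0.        , 464.21486413, 210.41968787],
       [  0.        ,   0.        ,   1.        ]]), 'k1': -0.11448167929930977, 'R': array([[-0.75215825,  0.65896757, -0.00443997],
       [ 0.42575972,  0.48080569, -0.76652106],
       [-0.50297776, -0.5784355 , -0.64220382]]), 't': array([ 414.69052442, -175.89535872, 1765.16471654])}
top {'mtx': array([[433.92379037,   0.        , 279.65398646],
       [  0.        , 433.92379037, 204.66587317],
       [  0.        ,   0.        ,   1.        ]]), 'k1': -0.03957242802240912, 'R': array([[ 2.79732680e-02, -9.99608482e-01, -6.15799130e-04],
       [-9.94578757e-01, -2.77707822e-02, -1.00209176e-01],
       [ 1.00152841e-01,  3.41563888e-03, -9.94966201e-01]]), 't': array([ -20.02803105,  550.88839269, 1113.24028443])}
wrist {'mtx': array([[374.06804963,   0.        , 278.9328595 ],
       [  0.        , 374.06804963, 211.44672418],
       [  0.        ,   0.        ,   1.        ]]), 'k1': -0.06415519472665442, 'R': array([[ 0.44099082,  0.89751079, -0.00121265],
       [ 0.86958225, -0.42693295,  0.24810275],
       [ 0.22215717, -0.11046553, -0.96873296]]), 't': array([-574.31187574,  -28.44192004,  390.37930582])}
```

View pics/a_scene.png

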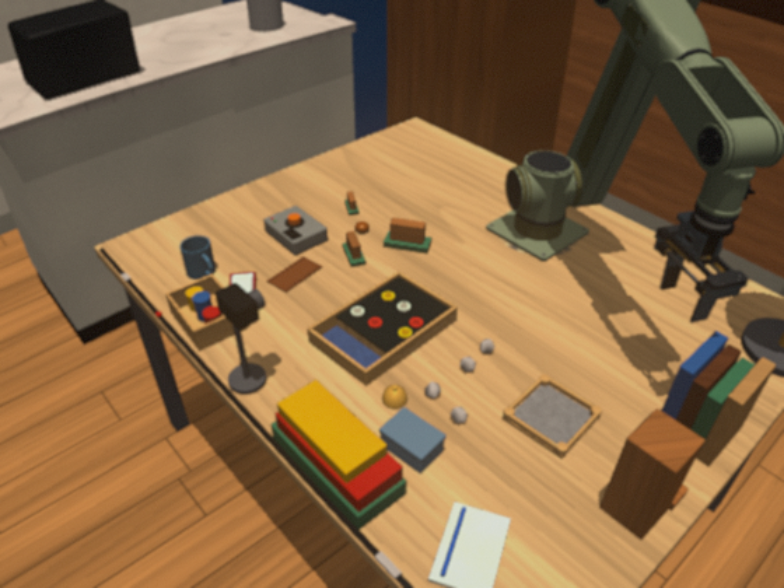

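View pics/a_top.png

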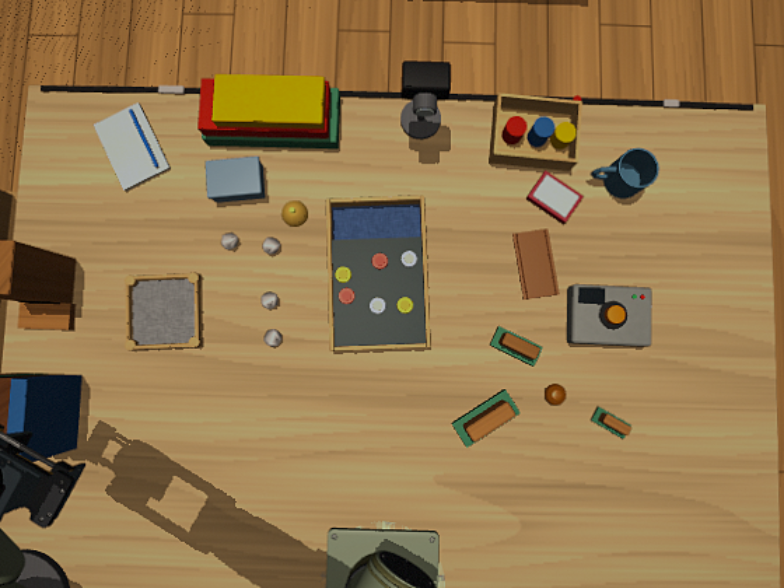

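View pics/a_wrist.png

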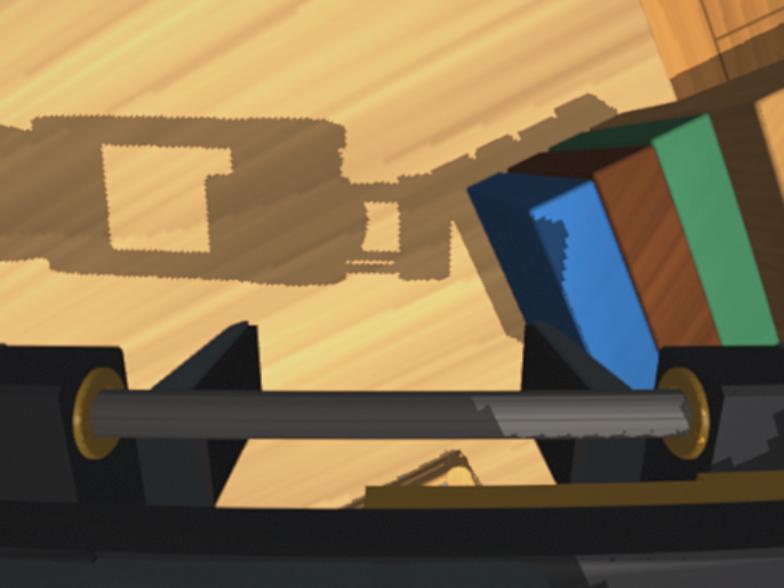

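Run:
```python
from h import *
im=np.load('pics/a_top.npz')['im']
save('crop1',im[130:330,310:480],4); save('crop2',im[120:270,70:320],3)
```

```text
(no output)
```

View pics/crop1.png

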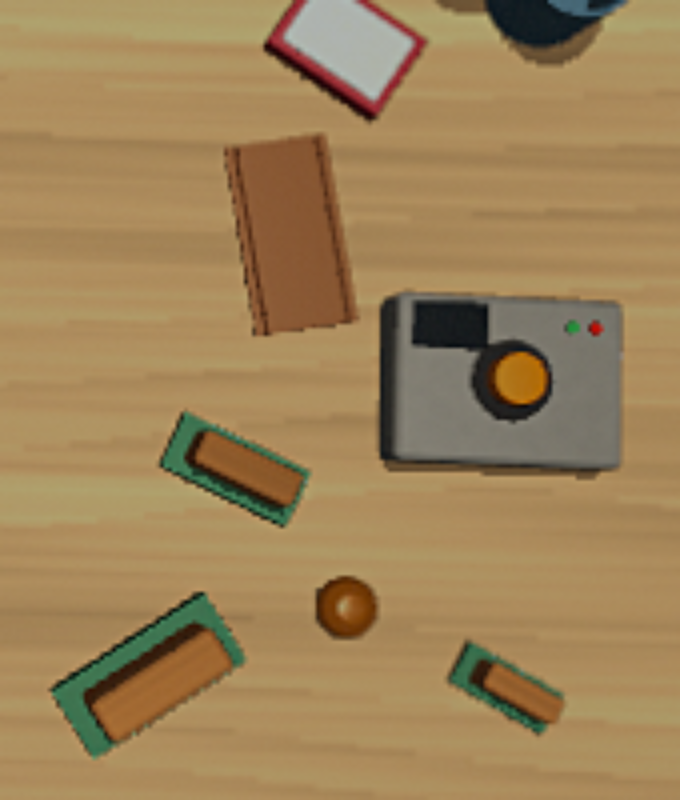

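View pics/crop2.png

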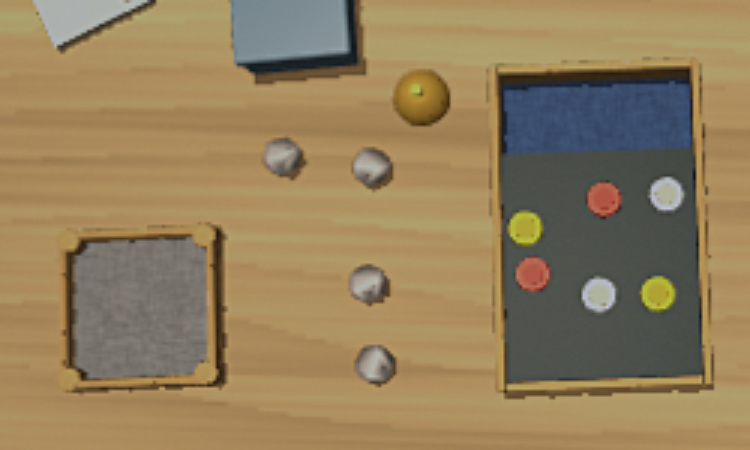

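```bash
cat > m.py <<'E'
from h import *
def rects(name,mask,z,p=None,amin=60):
    out=[]
    cs,_=cv2.findContours(mask.astype(np.uint8),cv2.RETR_EXTERNAL,cv2.CHAIN_APPROX_NONE)
    for c in cs:
        if cv2.contourArea(c)<amin: continue
        W=onplane(name,c.reshape(-1,2),z,p)
        r=cv2.minAreaRect(W[:,:2].astype(np.float32))
        M=cv2.moments(c); out.append((np.round(r[0],1),np.round(r[1],1),round(r[2],1),(round(M['m10']/M['m00']),round(M['m01']/M['m00']))))
    return out
def hsv(im): return cv2.cvtColor(im,cv2.COLOR_RGB2HSV).astype(int)
def show(t,l):
    print(t)
    for x in l: print('  ',*x)
E
python3 - <<'E'
from m import *
im=np.load('pics/a_top.npz')['im']; H=hsv(im); h,s,v=H[...,0],H[...,1],H[...,2]
for n,(y,x) in dict(green=(248,352),mat=(188,380),wood=(247,372),slate=(240,270),trough=(160,270),orange=(225,440),rail=(145,235+0),table=(300,200),tray=(220,118),die=(214,192),console=(240,430),wall=(214,94),marble=(281,396)).items(): print(n,H[y,x])
show('green',rects('top',(h>60)&(h<95)&(s>90)&(np.arange(420)[:,None]>200)&(np.arange(560)>300)[None],14))
show('blue',rects('top',(h>100)&(h<125)&(s>90)&(v<140),5,amin=800))
show('orange',rects('top',(h>8)&(h<18)&(s>200)&(v>150),65))
E
```

```text
green [ 16 128 193]
mat [ 13 156 137]
wood [ 15 177 138]
slate [51 22 83]
trough [108 123 110]
orange [ 18 224 175]
rail [ 18 140 129]
table [ 18 117 175]
tray [ 16  23 122]
die [ 64  11 184]
console [ 22  30 127]
wall [ 14 109  84]
marble [ 19 129 164]
green
   [ 309.  -420.6] [68.6 27.5] 60.5 (431, 301)
   [ 312.8 -185.7] [ 52.1 118.9] 34.5 (342, 296)
   [ 447.2 -241.5] [90.6 39.1] 64.9 (363, 248)
blue
   [288.3 652.6] [153.2 139.1] 1.6 (32, 294)
   [679.7  29.3] [ 63.2 169.3] 3.7 (269, 158)
orange
```

Run:
```python
from m import *
im=np.load('pics/a_top.npz')['im']; H=hsv(im); h,s,v=H[...,0],H[...,1],H[...,2]
Y,X=np.mgrid[:420,:560]
def box(x0,x1,y0,y1): return (X>x0)&(X<x1)&(Y>y0)&(Y<y1)
m=box(225,310,165,260)&(s<60)&(v<110); m=cv2.morphologyEx(m.astype(np.uint8),cv2.MORPH_CLOSE,np.ones((9,9)))
show('slate',rects('top',m,34,amin=800))
m=box(360,405,155,220)&(s>135)&(v<160)&(h<16); m=cv2.morphologyEx(m.astype(np.uint8),cv2.MORPH_CLOSE,np.ones((5,5)))
show('mat',rects('top',m,3,amin=300))
show('orange',rects('top',box(420,470,210,245)&(h>8)&(h<22)&(s>190),65))
m=box(85,150,190,255)&(s<50)&(v>80); m=cv2.morphologyEx(m.astype(np.uint8),cv2.MORPH_OPEN,np.ones((3,3)))
show('tray',rects('top',m,5,amin=800))
m=box(400,470,195,255)&(s<60); show('console',rects('top',m,45,amin=800))
m=box(150,225,150,260)&(s<60)&(v>60); show('dice',rects('top',m,14,amin=50))
m=box(230,310,165,240)&((s>90)|(v>140));show('counters',rects('top',m,40,amin=50))
m=box(190,230,130,170)&(s>180)&(h>10);show('bell',rects('top',m,18,amin=50))
m=box(375,420,260,300)&(s>160)&(v>60)&(h<16);show('marble',rects('top',m,14,amin=50))
```

```text
slate
   [549.2  21. ] [212.5 169.2] 3.6 (270, 208)
mat
   [ 606.3 -280.3] [130.8  71. ] 10.1 (382, 188)
orange
   [ 508.1 -411.5] [33.1 36.3] 1.5 (439, 224)
tray
   [494.1 432.4] [121.8 117. ] 4.0 (116, 222)
console
   [ 508.5 -408.3] [157.5 108.7] 89.2 (435, 225)
dice
   [449.9 217.8] [28.6 29.3] 65.7 (194, 241)
   [521.2 227.8] [26.7 26.9] 1.6 (192, 214)
   [626.2 228.9] [27.2 29.8] 1.5 (193, 175)
   [632.2 310.2] [27.3 29.8] 1.5 (163, 172)
counters
   [514.5  22. ] [26.  25.9] 1.7 (269, 218)
   [517.2 -28.5] [28.6 28.5] 1.6 (289, 218)
   [532.4  78.4] [28.7 28.6] 2.0 (247, 211)
   [571.5  87.6] [28.9 28.7] 2.0 (245, 196)
   [598.6  20.1] [29.5 29.2] 28.1 (271, 186)
   [605.2 -35.4] [26.4 26.2] 1.6 (292, 184)
   [555.7  20.9] [191.2 204.8] 1.6 (270, 196)
bell
   [688.  185.2] [46.7 45.8] 2.5 (210, 152)
marble
   [ 359.9 -315.5] [36.4 37.1] 1.4 (396, 281)
```

```bash
cat >> h.py <<'E'
from scipy.spatial.transform import Rotation as Ro
def pose(pr=True):
    s=readout.state(); R=Ro.from_euler('xyz',s['ee_rot'],degrees=True).as_matrix()
    jy=np.degrees(np.arctan2(R[1,1],R[0,1]))
    if pr: print('t %.2f tcp %s jawyaw %.2f fingers %s F %s w %.1f q %s'%(s['time_s'],s['ee_pos'].round(1),jy,R[:,0].round(3),s['force'].round(1),s['gripper_width'],s['qpos'].round(0)))
    return s,R,jy
E
python3 - <<'E'
from h import *
pose()
p=optics.camera_params('top'); print(-p['R'].T@p['t'])
p=optics.camera_params('wrist'); print(-p['R'].T@p['t'])
c=np.array([547,21]); a=np.radians(3.6); R=np.array([[np.cos(a),-np.sin(a)],[np.sin(a),np.cos(a)]])
for q in [(514.5,22),(517.2,-28.5),(532.4,78.4),(571.5,87.6),(598.6,20.1),(605.2,-35.4)]: print(((np.array(q)-c)@R).round(1))
E
```

```text
t 0.15 tcp [253.5 515.7 227.3] jawyaw 63.83 fingers [-0.001 -0.001 -1.   ] F [ 0.2 -0.5  0.2] w 90.8 q [63. 18. 90. -0. 72. -1.]
[ 436.96796488   -8.52401496 1162.8281958 ]
[191.28833655 546.46128368 384.64497897]
[-32.4   3. ]
[-32.8 -47.5]
[-11.   58.2]
[28.6 64.9]
[51.4 -4.1]
[ 54.5 -59.9]
```

```bash
R='{"translation":[0.97,-3.785,0],"delta_rot":[0,0,-0.0776]}'; true
python3 -m creep '[{"translation":[0.97,-3.785,0],"delta_rot":[0,0,-0.0776]},{"translation":[0.97,-3.785,0],"delta_rot":[0,0,-0.0776]},{"translation":[0.97,-3.785,0],"delta_rot":[0,0,-0.0776]},{"translation":[0.97,-3.785,0],"delta_rot":[0,0,-0.0776]},{"translation":[0.97,-3.785,0],"delta_rot":[0,0,-0.0776]}]'
```

```text
time_s: 0.57
ee_pos: [302.0, 325.0, 227.7]
ee_rot: [-60.2, 90.0, -108.8]
force: [0.5, 0.1, -1.1]
gripper_width: 90.8
```

```bash
python3 -m creep '[{"translation":[0.97,-3.785,0],"delta_rot":[0,0,-0.0776]},{"translation":[0.97,-3.785,0],"delta_rot":[0,0,-0.0776]},{"translation":[0.97,-3.785,0],"delta_rot":[0,0,-0.0776]},{"translation":[0.97,-3.785,0],"delta_rot":[0,0,-0.0776]},{"translation":[0.97,-3.785,0],"delta_rot":[0,0,-0.0776]}]'
python3 -m creep '[{"translation":[0.97,-3.785,0],"delta_rot":[0,0,-0.0776]},{"translation":[0.97,-3.785,0],"delta_rot":[0,0,-0.0776]},{"translation":[0.97,-3.785,0],"delta_rot":[0,0,-0.0776]},{"translation":[0.97,-3.785,0],"delta_rot":[0,0,-0.0776]},{"translation":[0.97,-3.785,0],"delta_rot":[0,0,-0.0776]}]'
python3 -m creep '[{"translation":[0.97,-3.785,0],"delta_rot":[0,0,-0.0776]},{"translation":[0.97,-3.785,0],"delta_rot":[0,0,-0.0776]},{"translation":[0.97,-3.785,0],"delta_rot":[0,0,-0.0776]},{"translation":[0.97,-3.785,0],"delta_rot":[0,0,-0.0776]},{"translation":[0.97,-3.785,0],"delta_rot":[0,0,-0.0776]}]'
python3 -m creep '[{"translation":[0,0,0],"delta_rot":[0,0,0]},{"translation":[0,0,0],"delta_rot":[0,0,0]}]'
python3 - <<'E'
from h import *
pose(); p=optics.camera_params('wrist'); im,d=optics.grab_frame('wrist'); save('b_wrist',im)
np.savez('pics/b_wrist.npz',im=im,d=d,**p)
im,d=optics.grab_frame('top'); save('b_top',im);np.savez('pics/b_top.npz',im=im,d=d)
E
```

```text
time_s: 0.98
ee_pos: [350.4, 135.7, 228.0]
ee_rot: [80.3, 90.0, 9.4]
force: [0.8, 0.6, 0.3]
gripper_width: 91.3
time_s: 1.4
ee_pos: [398.9, -53.7, 228.0]
ee_rot: [111.1, 90.0, 18.0]
force: [0.6, -0.9, 1.0]
gripper_width: 90.8
time_s: 1.82
ee_pos: [447.5, -243.0, 227.8]
ee_rot: [-138.0, 90.0, 106.6]
force: [0.9, 0.3, 0.7]
gripper_width: 91.4
time_s: 1.98
ee_pos: [447.5, -242.4, 227.2]
ee_rot: [-101.8, 89.9, 142.9]
force: [-0.8, 0.1, -0.1]
gripper_width: 91.3
t 1.98 tcp [ 447.5 -242.4  227.2] jawyaw -25.25 fingers [-0.001  0.001 -1.   ] F [-0.8  0.1 -0.1] w 91.3 q [-30.  12.  98.   0.  70.  -4.]
```

View pics/b_wrist.png

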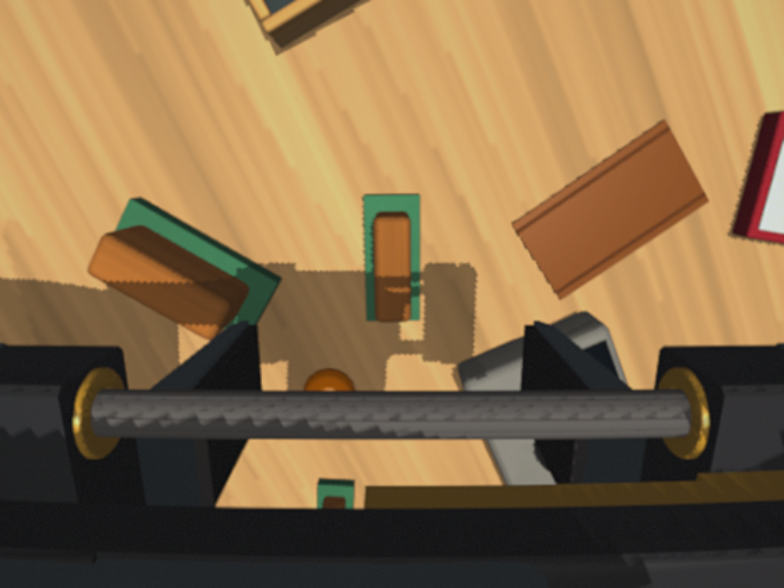

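View pics/b_top.png

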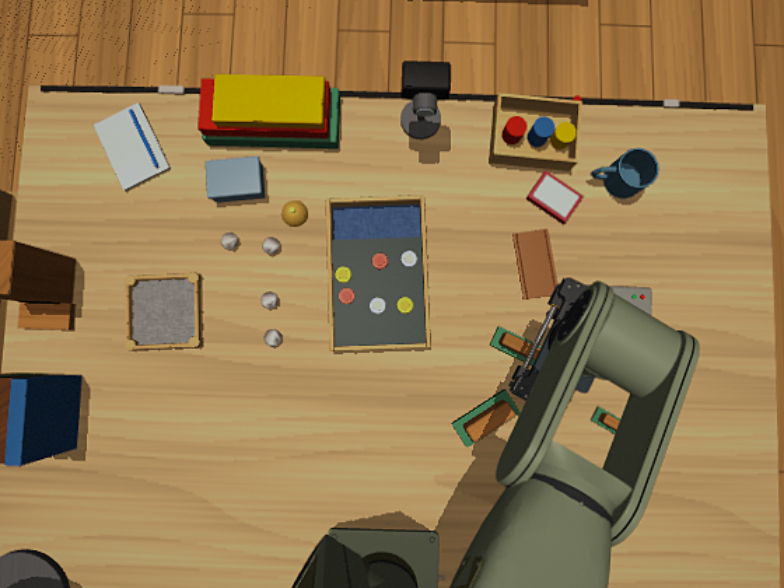

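```bash
cat > wscr.py <<'E'
from m import *
def foot(f,z=14):
    D=np.load(f); im=D['im']; p={k:D[k] for k in('mtx','k1','R','t')}; p['k1']=float(p['k1'])
    H=hsv(im); h,s,v=H[...,0],H[...,1],H[...,2]
    m=((h>55)&(h<95)&(s>60)).astype(np.uint8)
    m=cv2.morphologyEx(m,cv2.MORPH_CLOSE,np.ones((25,25)))
    show('foot',rects('wrist',m,z,p,300))
    return p
E
python3 - <<'E'
from wscr import *
p=foot('pics/b_wrist.npz')
print(proj('wrist',[[447.5,-242.4,20],[447.5,-242.4,213]],p))
D=np.load('pics/b_wrist.npz');im=D['im'];H=hsv(im)
m=((H[...,0]<18)&(H[...,1]>160)).astype(np.uint8); m[:,:255]=0;m[:,310:]=0;m[:140]=0;m[260:]=0
show('rib',rects('wrist',m,56,p,200))
E
```

```text
foot
   [ 321.7 -401.3] [36.6 27.8] 63.5 (239, 354)
   [ 313.9 -184.3] [ 54.7 119.8] 34.0 (149, 184)
   [ 449.5 -240.3] [90.6 38.4] 65.8 (279, 170)
[[278.94800969 188.39913512]
 [278.25491614 262.36734872]]
rib
   [ 450.  -238.5] [69.3 22.2] 65.2 (280, 190)
```

```bash
python3 -m creep '[{"translation":[0.15,0.2,-2],"delta_rot":[0,0,0.01]},{"translation":[0,0,-4],"delta_rot":[0,0,0]},{"translation":[0,0,-4],"delta_rot":[0,0,0]},{"translation":[0,0,-2],"delta_rot":[0,0,0]},{"translation":[0,0,0],"delta_rot":[0,0,0]}]' 0 20
python3 -m creep '[{"translation":[0,0,-3],"delta_rot":[0,0,0]},{"translation":[0,0,-2.5],"delta_rot":[0,0,0]},{"translation":[0,0,-1.6],"delta_rot":[0,0,0]},{"translation":[0,0,0],"delta_rot":[0,0,0]},{"translation":[0,0,0],"delta_rot":[0,0,0]}]'
python3 - <<'E'
from h import *
pose();im,d=optics.grab_frame('wrist'); save('c_wrist',im)
E
```

```text
time_s: 2.5
ee_pos: [445.7, -235.5, 104.0]
ee_rot: [-95.9, 89.4, 149.7]
force: [-0.8, 0.3, -0.0]
gripper_width: 60.3
time_s: 2.92
ee_pos: [449.8, -238.5, 38.1]
ee_rot: [89.9, 89.9, -24.5]
force: [0.2, 0.8, -0.1]
gripper_width: 45.7
t 2.92 tcp [ 449.8 -238.5   38.1] jawyaw -24.44 fingers [ 0.001 -0.    -1.   ] F [ 0.2  0.8 -0.1] w 45.7 q [-29.  24. 113.   0.  43.  -5.]
```

View pics/c_wrist.png

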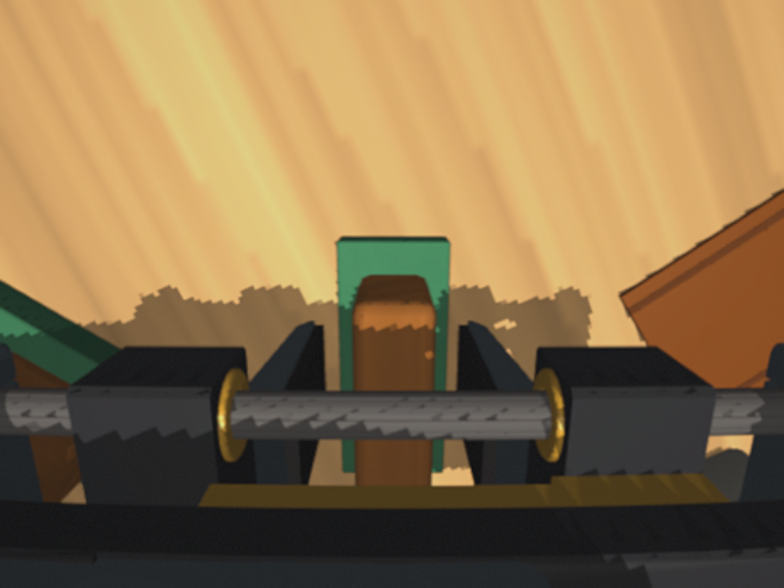

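```bash
python3 -m creep '[{"translation":[0,0,-0.3],"delta_rot":[0,0,0]},{"translation":[0,0,0],"delta_rot":[0,0,0]},{"translation":[0,0,0],"delta_rot":[0,0,0]},{"translation":[0,0,0],"delta_rot":[0,0,0]},{"translation":[0,0,0],"delta_rot":[0,0,0]}]' -1 40
python3 -m creep '[{"translation":[0,0,0],"delta_rot":[0,0,0]},{"translation":[0,0,0],"delta_rot":[0,0,0]},{"translation":[0,0,0],"delta_rot":[0,0,0]}]'
python3 - <<'E'
from h import *
pose()
E
```

```text
time_s: 3.38
ee_pos: [449.7, -239.2, 34.8]
ee_rot: [88.9, 89.9, -25.6]
force: [-0.1, 1.0, 4.4]
gripper_width: 24.2
time_s: 3.63
ee_pos: [449.6, -239.2, 34.8]
ee_rot: [90.0, 89.9, -24.5]
force: [-0.4, 0.5, 6.2]
gripper_width: 24.0
t 3.63 tcp [ 449.6 -239.2   34.8] jawyaw -24.53 fingers [ 0.001 -0.001 -1.   ] F [-0.4  0.5  6.2] w 24.0 q [-29.  24. 113.   0.  43.  -5.]
```

```bash
python3 -m creep '[{"translation":[0,0,1.5],"delta_rot":[0,0,0]},{"translation":[0,0,3],"delta_rot":[0,0,0]},{"translation":[0,0,3.5],"delta_rot":[0,0,0]},{"translation":[0,0,2.2],"delta_rot":[0,0,0]},{"translation":[0.2,2,0],"delta_rot":[0,0,0.07]}]'
python3 -m creep '[{"translation":[0.37,3.8,0],"delta_rot":[0,0,0.08]},{"translation":[0.4,4,0],"delta_rot":[0,0,0.08]},{"translation":[0.4,4,0],"delta_rot":[0,0,0.08]},{"translation":[0.4,4,0],"delta_rot":[0,0,0.08]},{"translation":[0.4,2.8,0],"delta_rot":[0,0,0.08]}]'
python3 -m creep '[{"translation":[0,1.5,0],"delta_rot":[0,0,0.02]},{"translation":[0,0,0],"delta_rot":[0,0,0]},{"translation":[0,0,0],"delta_rot":[0,0,0]}]'
python3 - <<'E'
from h import *
pose(); p=optics.camera_params('wrist'); im,d=optics.grab_frame('wrist'); save('d_wrist',im)
np.savez('pics/d_wrist.npz',im=im,d=d,**p)
im,d=optics.grab_frame('top'); save('d_top',im);np.savez('pics/d_top.npz',im=im,d=d)
E
```

```text
time_s: 4.05
ee_pos: [454.2, -222.6, 140.5]
ee_rot: [75.7, 89.3, -34.9]
force: [0.7, -0.7, -3.6]
gripper_width: 23.9
time_s: 4.47
ee_pos: [469.6, -30.1, 135.4]
ee_rot: [-122.7, 89.9, 149.9]
force: [-0.4, -0.3, -3.2]
gripper_width: 23.7
time_s: 4.72
ee_pos: [470.2, -17.5, 135.5]
ee_rot: [-74.3, 89.9, -160.7]
force: [0.5, -1.3, -2.6]
gripper_width: 23.7
t 4.72 tcp [470.2 -17.5 135.5] jawyaw 3.65 fingers [-0.001 -0.    -1.   ] F [ 0.5 -1.3 -2.6] w 23.7 q [ -4.  14. 111.  -0.  55.  -7.]
```

View pics/d_wrist.png

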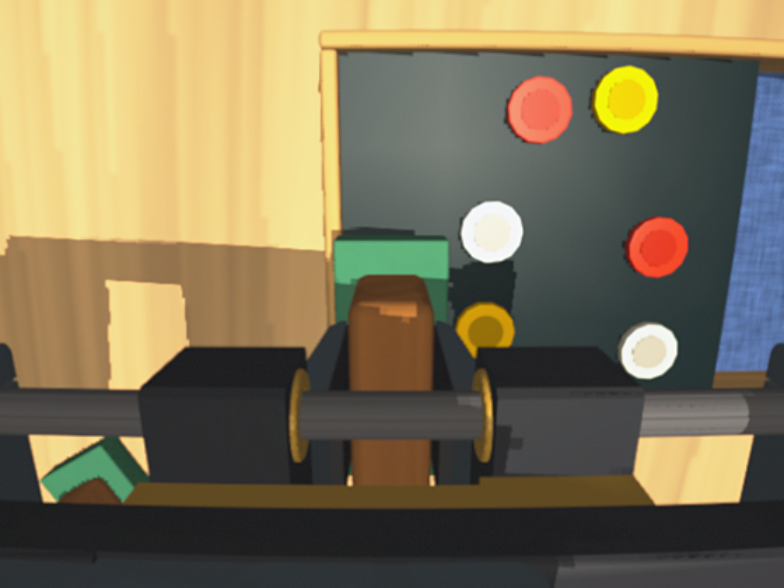

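View pics/d_top.png

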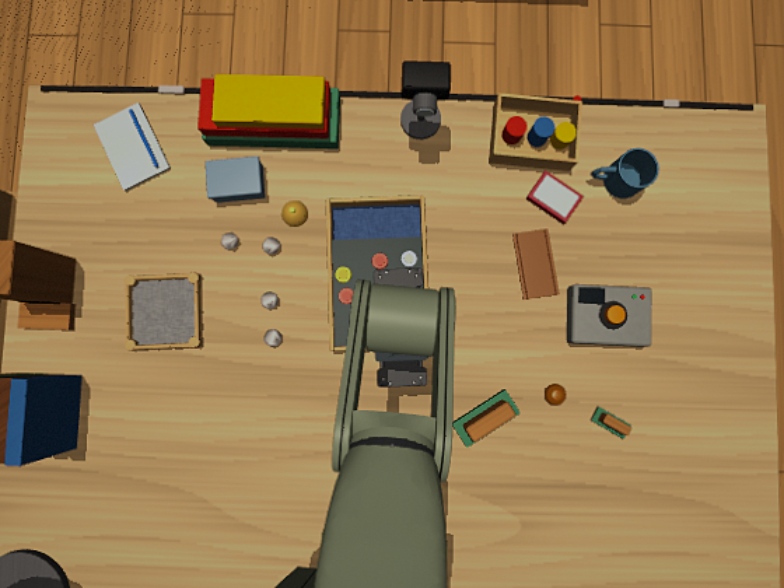

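Run:
```python
from wscr import *
D=np.load('pics/d_wrist.npz'); p={k:D[k] for k in('mtx','k1','R','t')}; p['k1']=float(p['k1'])
q=lambda pts,z: onplane('wrist',np.array(pts)/1.4,z,p)[:,:2]
c=np.array([547,21]); a=np.radians(3.6); R=np.array([[np.cos(a),-np.sin(a)],[np.sin(a),np.cos(a)]])
for n,pts,z in [('inner corner',[(340,54)],34),('rail inner top z44',[(337,52)],44),('open edge',[(757,66),(716,385)],34),('footcorners',[(335,238),(448,238)],114.7)]:
    w=q(pts,z); print(n,w.round(1),((w-c)@R).round(1))
H=hsv(D['im']);h,s,v=H[...,0],H[...,1],H[...,2]
m=((s>70)|(v>130)).astype(np.uint8); m[:, :315]=0; m[:40]=0; m[270:]=0; m[:,510:]=0
for r in rects('wrist',m,40,p,200): print(r, ((np.array(r[0])-c)@R).round(1))
```

```text
inner corner [[439.5  99.4]] [[-102.3   85. ]]
rail inner top z44 [[439.2  98.4]] [[-102.7   84. ]]
open edge [[638.  110.4]
 [651.7 -53.2]] [[ 96.5  83.5]
 [ 99.8 -80.6]]
footcorners [[448.7  25.6]
 [487.3  28. ]] [[-97.8  10.7]
 [-59.1  10.8]]
(array([606. , -33.3]), array([30.5, 29.4]), 3.1, (463, 250)) [ 55.5 -57.9]
(array([518.5, -26.1]), array([30.1, 28.8]), 23.3, (346, 233)) [-31.4 -45.2]
(array([496.6,  -2.9]), array([ 4.1, 43.4]), 5.0, (317, 198)) [-51.8 -20.7]
(array([600.1,  20.5]), array([32.9, 31.7]), 9.7, (469, 176)) [53.  -3.8]
(array([516.8,  22.6]), array([30.1, 29.8]), 12.0, (351, 165)) [-30.    3.5]
(array([532.7,  80.4]), array([30.9, 29.9]), 4.5, (385, 78)) [-10.5  60.2]
(array([572.5,  87.8]), array([31.8, 30.6]), 37.8, (446, 71)) [29.6 65.1]
```

```bash
python3 -m creep '[{"translation":[0.25,0,-2],"delta_rot":[0,0,0]},{"translation":[0,0,-2],"delta_rot":[0,0,0]},{"translation":[0,0,-1.5],"delta_rot":[0,0,0]},{"translation":[0,0,-0.7],"delta_rot":[0,0,0]},{"translation":[0,0,0],"delta_rot":[0,0,0]}]'
python3 -m creep '[{"translation":[0,0,-0.3],"delta_rot":[0,0,0]},{"translation":[0,0,0],"delta_rot":[0,0,0]}]'
python3 - <<'E'
from h import *
pose(); im,d=optics.grab_frame('wrist'); save('e_wrist',im)
E
```

```text
time_s: 5.23
ee_pos: [472.0, -18.9, 72.5]
ee_rot: [-94.5, 89.8, 178.9]
force: [0.4, -0.9, -2.7]
gripper_width: 23.7
time_s: 5.4
ee_pos: [473.8, -18.4, 71.4]
ee_rot: [80.9, 89.9, -5.6]
force: [-0.6, 0.7, -2.9]
gripper_width: 23.9
t 5.40 tcp [473.8 -18.4  71.4] jawyaw 3.50 fingers [ 0.001 -0.    -1.   ] F [-0.6  0.7 -2.9] w 23.9 q [ -4.  19. 115.  -0.  46.  -7.]
```

View pics/e_wrist.png

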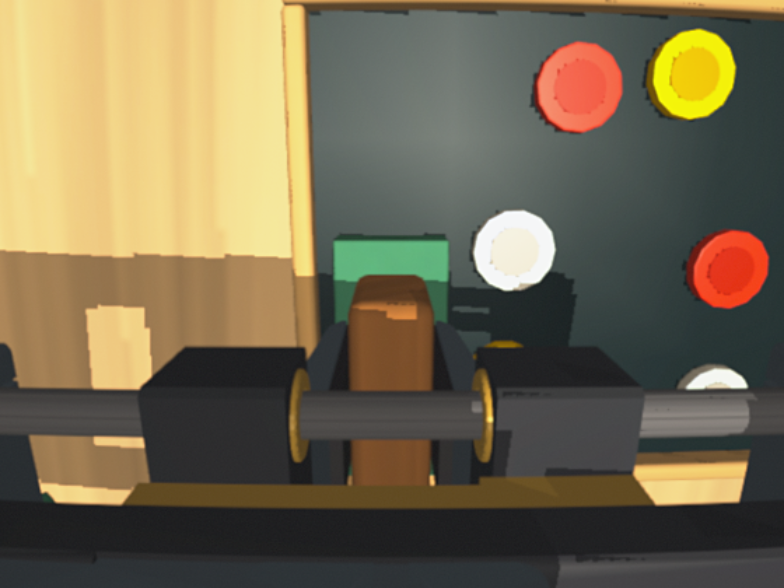

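```bash
python3 -m creep '[{"translation":[0,0,-0.15],"delta_rot":[0,0,0]},{"translation":[0.4,0.026,0],"delta_rot":[0,0,0]},{"translation":[0.6,0.039,0],"delta_rot":[0,0,0]},{"translation":[1,0.065,0],"delta_rot":[0,0,0]},{"translation":[1,0.065,0],"delta_rot":[0,0,0]}]'
python3 - <<'E'
from h import *
pose(); im,d=optics.grab_frame('wrist'); save('f_wrist',im)
E
```

```text
time_s: 5.87
ee_pos: [504.7, -15.9, 69.8]
ee_rot: [84.4, 89.9, -2.0]
force: [-0.9, 0.5, -2.1]
gripper_width: 23.6
t 5.87 tcp [504.7 -15.9  69.8] jawyaw 3.56 fingers [ 0.001 -0.    -1.   ] F [-0.9  0.5 -2.1] w 23.6 q [ -3.  21. 111.   0.  47.  -7.]
```

View pics/f_wrist.png

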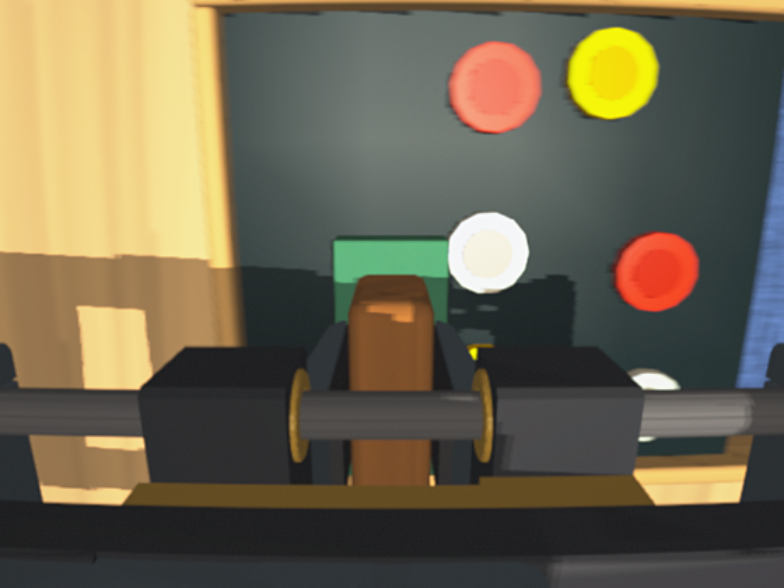

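```bash
python3 -m creep '[{"translation":[1.2,0.078,0],"delta_rot":[0,0,0]},{"translation":[1.2,0.078,0],"delta_rot":[0,0,0]},{"translation":[1.2,0.078,0],"delta_rot":[0,0,0]},{"translation":[1.2,0.078,0],"delta_rot":[0,0,0]},{"translation":[1.2,0.078,0],"delta_rot":[0,0,0]}]'
python3 -m creep '[{"translation":[1.2,0.078,0],"delta_rot":[0,0,0]},{"translation":[1.2,0.078,0],"delta_rot":[0,0,0]},{"translation":[1.2,0.078,0],"delta_rot":[0,0,0]},{"translation":[1.2,0.078,0],"delta_rot":[0,0,0]},{"translation":[1.1,0.071,0],"delta_rot":[0,0,0]}]'
python3 - <<'E'
from h import *
pose(); im,d=optics.grab_frame('wrist'); save('g_wrist',im)
pose(); im,d=optics.grab_frame('scene'); save('g_sc',im)
E
```

```text
time_s: 6.33
ee_pos: [564.4, -11.9, 69.3]
ee_rot: [-95.0, 90.0, 178.6]
force: [-0.7, -0.4, -2.0]
gripper_width: 24.0
time_s: 6.75
ee_pos: [623.6, -8.1, 69.2]
ee_rot: [85.2, 90.0, -1.2]
force: [1.2, -0.3, -2.3]
gripper_width: 23.5
t 6.75 tcp [623.6  -8.1  69.2] jawyaw 3.57 fingers [ 0. -0. -1.] F [ 1.2 -0.3 -2.3] w 23.5 q [-2. 30. 95.  0. 55. -5.]
t 6.80 tcp [626.3  -8.   69.3] jawyaw 3.56 fingers [ 0.004  0.    -1.   ] F [ 3.3 -0.3 -2.6] w 23.8 q [-2. 30. 95.  0. 55. -5.]
```

View pics/g_wrist.png

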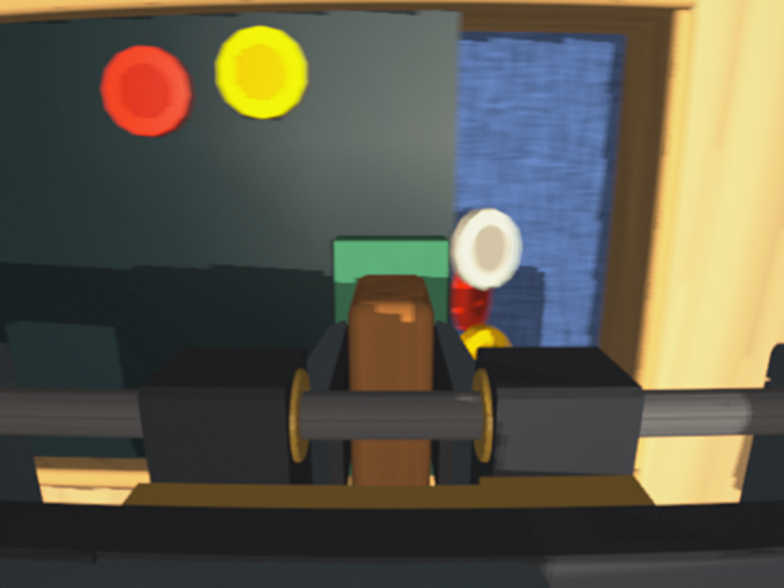

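View pics/g_sc.png

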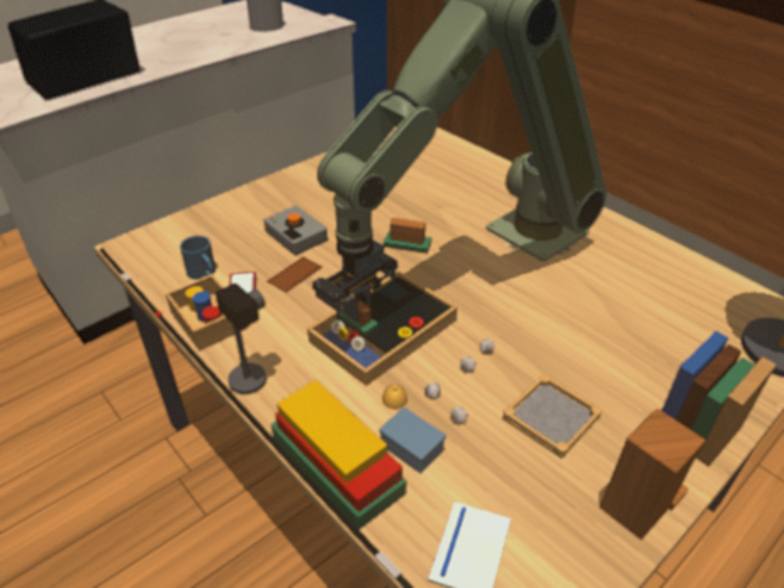

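```bash
python3 -m creep '[{"translation":[0.2,0.013,0],"delta_rot":[0,0,0]},{"translation":[0,0,0],"delta_rot":[0,0,0]},{"translation":[0,0,0],"delta_rot":[0,0,0]}]'
python3 - <<'E'
from h import *
pose(); im,d=optics.grab_frame('wrist'); save('g2_wrist',im)
im,d=optics.grab_frame('scene'); save('g2_sc',im[150:300,180:360],4)
E
```

```text
time_s: 7.1
ee_pos: [623.7, -8.1, 69.3]
ee_rot: [-94.0, 90.0, 179.5]
force: [-0.4, -1.2, -3.1]
gripper_width: 24.1
t 7.10 tcp [623.7  -8.1  69.3] jawyaw 3.55 fingers [-0.001  0.    -1.   ] F [-0.4 -1.2 -3.1] w 24.1 q [-2. 30. 95. -0. 55. -5.]
```

View pics/g2_wrist.png

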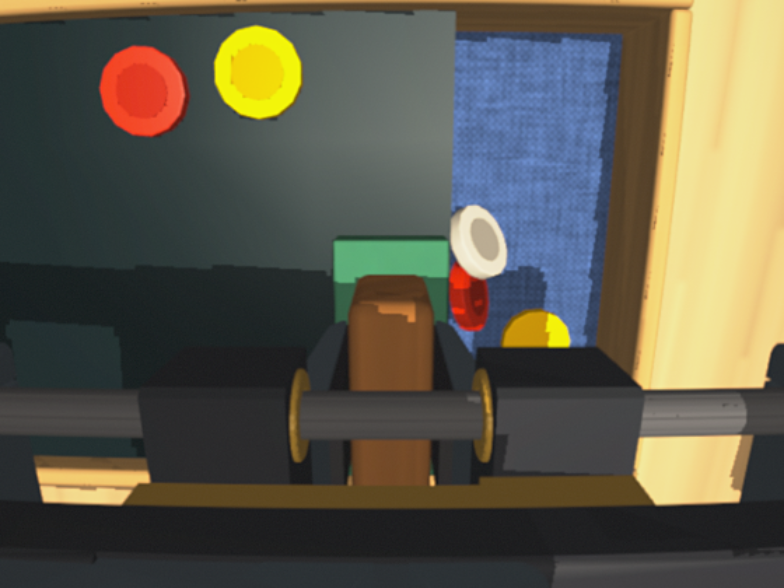

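View pics/g2_sc.png

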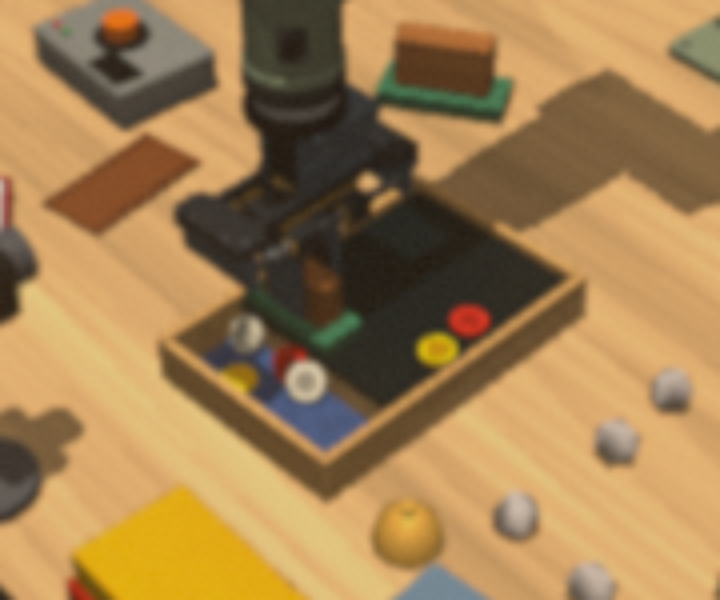

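```bash
python3 -m creep '[{"translation":[-1,-0.065,0],"delta_rot":[0,0,0]},{"translation":[-2,-0.13,0],"delta_rot":[0,0,0]},{"translation":[-2,-0.13,2],"delta_rot":[0,0,0]},{"translation":[-2,-0.13,3],"delta_rot":[0,0,0]},{"translation":[-3,-0.19,0],"delta_rot":[0,0,0]}]'
python3 - <<'E'
from h import *
pose(); im,d=optics.grab_frame('wrist'); save('h_wrist',im)
im,d=optics.grab_frame('scene'); save('h_sc',im[150:300,180:360],4)
E
```

```text
time_s: 7.62
ee_pos: [528.2, -14.8, 124.3]
ee_rot: [84.1, 89.3, -2.3]
force: [2.3, -0.8, -1.3]
gripper_width: 23.8
t 7.62 tcp [528.2 -14.8 124.3] jawyaw 3.55 fingers [ 0.012 -0.    -1.   ] F [ 2.3 -0.8 -1.3] w 23.8 q [ -3.  19. 105.   0.  55.  -6.]
```

View pics/h_wrist.png

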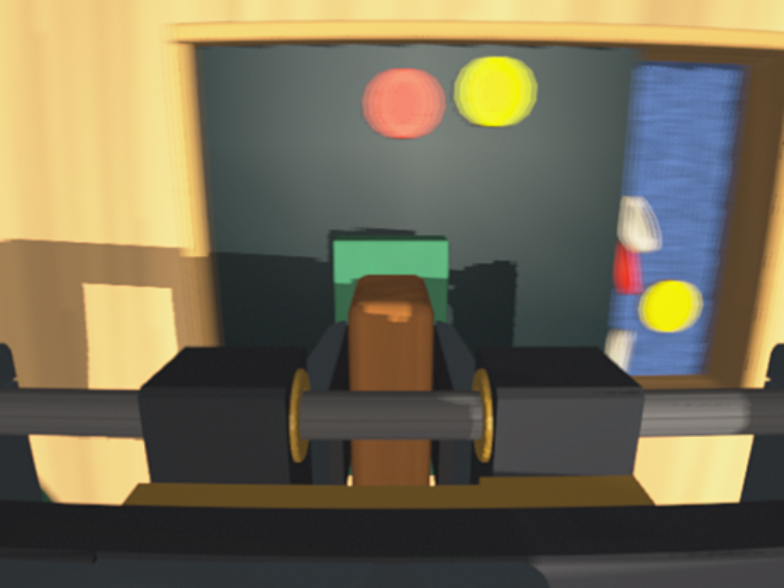

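View pics/h_sc.png

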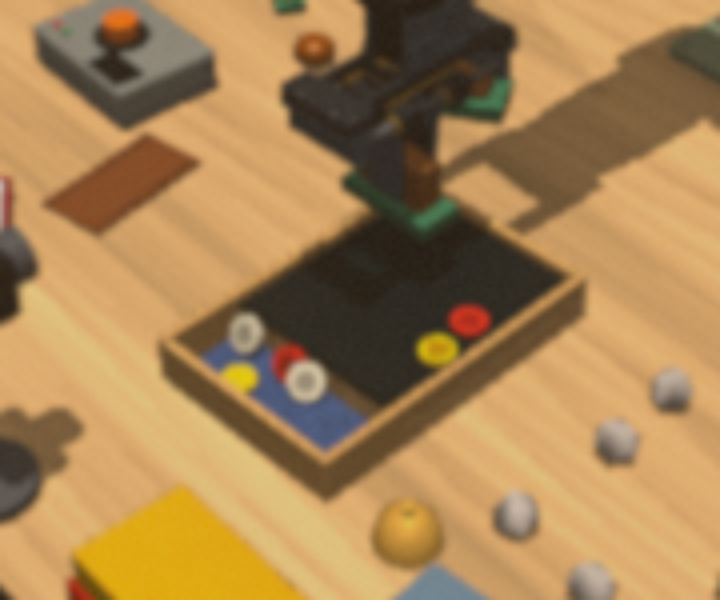

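```bash
python3 -m creep '[{"translation":[-2.2,3,0],"delta_rot":[0,0,0.002]},{"translation":[-2.2,3.6,0],"delta_rot":[0,0,0]},{"translation":[0,0,0],"delta_rot":[0,0,0]},{"translation":[0,0,0],"delta_rot":[0,0,0]}]'
python3 - <<'E'
from h import *
pose(); p=optics.camera_params('wrist'); im,d=optics.grab_frame('wrist'); save('i_wrist',im)
np.savez('pics/i_wrist.npz',im=im,d=d,**p)
E
```

```text
time_s: 8.05
ee_pos: [479.4, 52.2, 119.5]
ee_rot: [-78.4, 90.0, -164.5]
force: [1.0, 0.1, -2.3]
gripper_width: 24.0
t 8.05 tcp [479.4  52.2 119.5] jawyaw 3.85 fingers [-0. -0. -1.] F [ 1.   0.1 -2.3] w 24.0 q [  5.  16. 111.  -0.  54.   1.]
```

View pics/i_wrist.png

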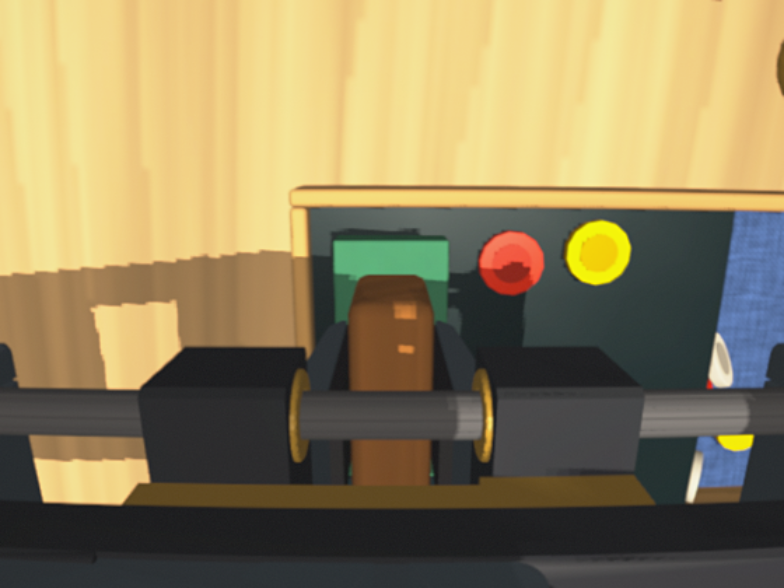

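Run:
```python
from wscr import *
D=np.load('pics/i_wrist.npz'); p={k:D[k] for k in('mtx','k1','R','t')}; p['k1']=float(p['k1'])
q=lambda pts,z: onplane('wrist',np.array(pts)/1.4,z,p)[:,:2]
c=np.array([547,21]); a=np.radians(3.6); R=np.array([[np.cos(a),-np.sin(a)],[np.sin(a),np.cos(a)]])
for n,pts,z in [('inner rail',[(310,207),(450,208),(730,211)],34),('open edge',[(732,215),(690,500)],34),('footcorners',[(335,238),(448,238)],98.7)]:
    w=q(pts,z); print(n,w.round(1),((w-c)@R).round(1))
```

```text
inner rail [[439.4  99.2]
 [503.7 103.1]
 [636.7 111.8]] [[-102.5   84.8]
 [ -38.1   84.6]
 [  95.2   85. ]]
open edge [[638.1 110. ]
 [651.8 -45.3]] [[ 96.5  83.1]
 [100.5 -72.7]]
footcorners [[457.8  95.2]
 [496.3  97.8]] [[-84.4  79.7]
 [-45.7  79.8]]
```

```bash
python3 -m creep '[{"translation":[0,0,-2],"delta_rot":[0,0,0]},{"translation":[0,0,-1.8],"delta_rot":[0,0,0]},{"translation":[0,0,-0.9],"delta_rot":[0,0,0]},{"translation":[0,0,0],"delta_rot":[0,0,0]},{"translation":[0,0,-0.25],"delta_rot":[0,0,0]}]'
python3 -m creep '[{"translation":[0.4,0.026,0],"delta_rot":[0,0,0]},{"translation":[1.1,0.07,0],"delta_rot":[0,0,0]},{"translation":[1.2,0.078,0],"delta_rot":[0,0,0]},{"translation":[1.2,0.078,0],"delta_rot":[0,0,0]},{"translation":[1.2,0.078,0],"delta_rot":[0,0,0]}]'
python3 -m creep '[{"translation":[1.2,0.078,0],"delta_rot":[0,0,0]},{"translation":[1.2,0.078,0],"delta_rot":[0,0,0]},{"translation":[1.2,0.078,0],"delta_rot":[0,0,0]},{"translation":[1.2,0.078,0],"delta_rot":[0,0,0]},{"translation":[1.2,0.078,0],"delta_rot":[0,0,0]}]'
python3 -m creep '[{"translation":[1.2,0.078,0],"delta_rot":[0,0,0]},{"translation":[1.2,0.078,0],"delta_rot":[0,0,0]},{"translation":[1.0,0.065,0],"delta_rot":[0,0,0]},{"translation":[0,0,0],"delta_rot":[0,0,0]},{"translation":[0,0,0],"delta_rot":[0,0,0]}]'
python3 - <<'E'
from h import *
pose(); im,d=optics.grab_frame('wrist'); save('j_wrist',im)
E
```

```text
time_s: 8.52
ee_pos: [481.5, 50.4, 70.1]
ee_rot: [81.3, 90.0, -5.1]
force: [-0.5, 0.2, -2.7]
gripper_width: 23.8
time_s: 8.93
ee_pos: [534.0, 54.4, 70.9]
ee_rot: [90.7, 89.8, 4.4]
force: [0.1, 0.3, -3.3]
gripper_width: 24.2
time_s: 9.35
ee_pos: [593.9, 58.3, 70.8]
ee_rot: [89.8, 89.9, 3.5]
force: [0.2, 0.6, -2.4]
gripper_width: 23.6
time_s: 9.77
ee_pos: [626.6, 60.4, 70.3]
ee_rot: [88.8, 89.9, 2.5]
force: [-0.8, -0.5, -2.3]
gripper_width: 23.7
t 9.77 tcp [626.6  60.4  70.3] jawyaw 3.67 fingers [ 0.001  0.    -1.   ] F [-0.8 -0.5 -2.3] w 23.7 q [ 4. 31. 94. -0. 55.  1.]
```

View pics/j_wrist.png

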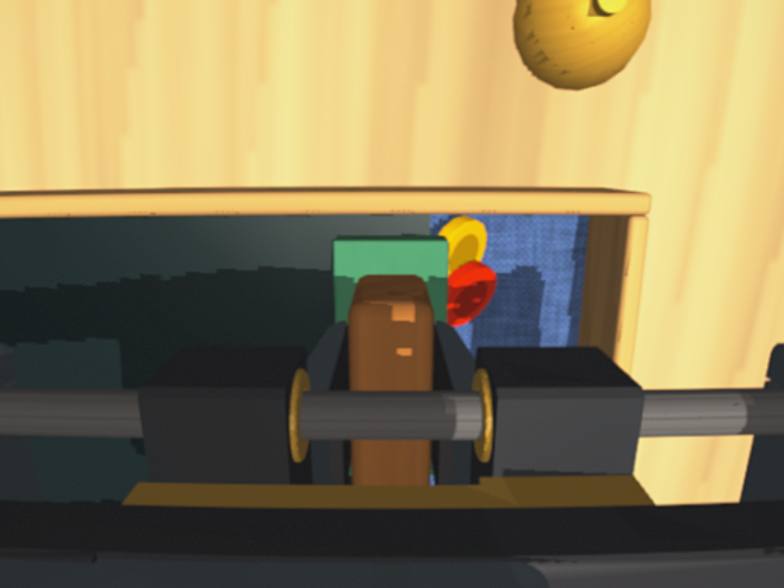

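```bash
python3 -m creep '[{"translation":[-0.6,-0.04,0],"delta_rot":[0,0,0]},{"translation":[-1.5,-0.1,0],"delta_rot":[0,0,0]},{"translation":[-2,-0.13,1],"delta_rot":[0,0,0]},{"translation":[-2,-0.13,3],"delta_rot":[0,0,0]},{"translation":[-2,-0.13,3],"delta_rot":[0,0,0]}]'
python3 -m creep '[{"translation":[-1,-0.06,3],"delta_rot":[0,0,0]},{"translation":[0,-1,0],"delta_rot":[0,0,0]},{"translation":[0,-1,0],"delta_rot":[0,0,0]},{"translation":[0,0,0],"delta_rot":[0,0,0]}]'
python3 - <<'E'
from h import *
pose(); im,d=optics.grab_frame('wrist'); save('k_wrist',im)
im,d=optics.grab_frame('scene'); save('k_sc',im[150:300,180:360],4)
E
```

```text
time_s: 10.23
ee_pos: [541.3, 54.8, 139.3]
ee_rot: [-89.2, 89.7, -175.6]
force: [-0.3, -0.4, -2.1]
gripper_width: 23.9
time_s: 10.57
ee_pos: [533.7, 32.6, 169.3]
ee_rot: [-41.0, 89.9, -127.4]
force: [-0.2, -0.6, -3.6]
gripper_width: 24.1
t 10.57 tcp [533.7  32.6 169.3] jawyaw 3.60 fingers [-0.001 -0.001 -1.   ] F [-0.2 -0.6 -3.6] w 24.1 q [  2.  17. 100.  -0.  63.  -1.]
```

View pics/k_wrist.png

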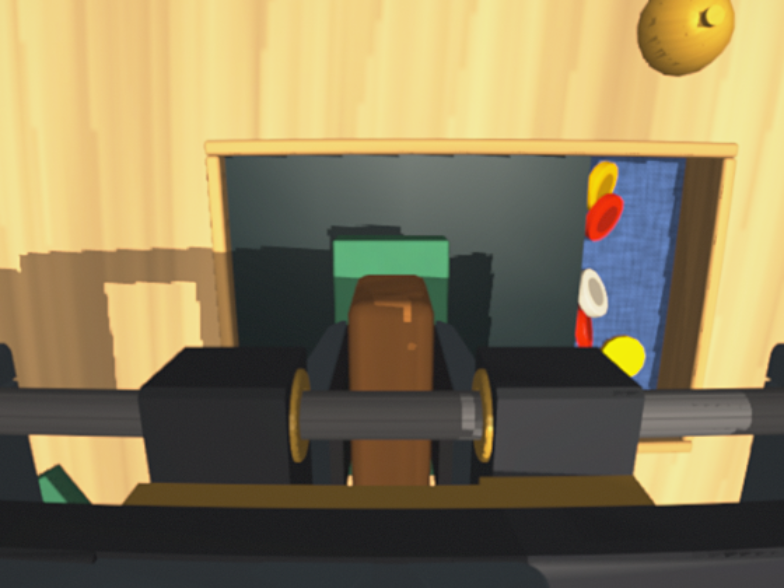

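View pics/k_sc.png

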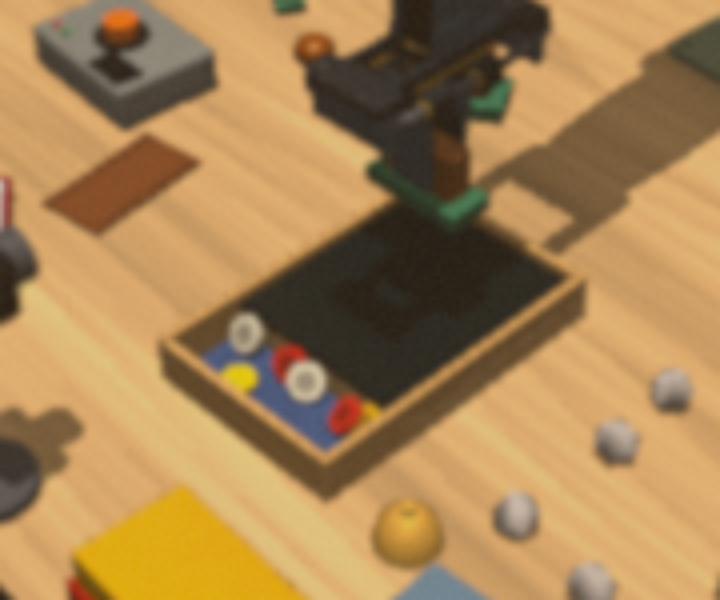

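```bash
python3 -m creep '[{"translation":[0.5,-2.2,0],"delta_rot":[0,0,-0.12]},{"translation":[0.6,-2.6,0],"delta_rot":[0,0,-0.12]},{"translation":[0.6,-2.6,0],"delta_rot":[0,0,-0.12]},{"translation":[0.6,-2.6,0],"delta_rot":[0,0,-0.12]},{"translation":[0.6,-2.6,0],"delta_rot":[0,0,-0.12]}]'
python3 -m creep '[{"translation":[0.6,-2.6,0],"delta_rot":[0,0,-0.12]},{"translation":[0.6,-2.6,0],"delta_rot":[0,0,-0.12]},{"translation":[0.6,-2.6,0],"delta_rot":[0,0,-0.12]},{"translation":[0.6,-2.6,0],"delta_rot":[0,0,-0.12]},{"translation":[0.6,-2.6,0],"delta_rot":[0,0,-0.12]}]'
python3 -m creep '[{"translation":[0.6,-2.6,0],"delta_rot":[0,0,-0.12]},{"translation":[0.85,-3,0],"delta_rot":[0,0,-0.12]},{"translation":[0,0,0],"delta_rot":[0,0,-0.017]},{"translation":[0,0,0],"delta_rot":[0,0,0]},{"translation":[0,0,0],"delta_rot":[0,0,0]}]'
python3 - <<'E'
from h import *
pose(); p=optics.camera_params('wrist'); im,d=optics.grab_frame('wrist'); save('l_wrist',im)
np.savez('pics/l_wrist.npz',im=im,d=d,**p)
E
```

```text
time_s: 11.08
ee_pos: [563.4, -92.4, 167.9]
ee_rot: [-75.0, 89.8, 163.9]
force: [0.3, 0.8, -2.9]
gripper_width: 23.8
time_s: 11.5
ee_pos: [593.4, -222.5, 167.5]
ee_rot: [-51.2, 89.8, 153.3]
force: [-0.1, 1.0, -2.4]
gripper_width: 24.0
time_s: 11.92
ee_pos: [607.5, -276.8, 167.8]
ee_rot: [-45.4, 89.8, 144.8]
force: [0.1, -0.2, -2.8]
gripper_width: 23.9
t 11.92 tcp [ 607.5 -276.8  167.8] jawyaw -79.77 fingers [-0.003  0.002 -1.   ] F [ 0.1 -0.2 -2.8] w 23.9 q [-26.  29.  81.   0.  70.  54.]
```

View pics/l_wrist.png

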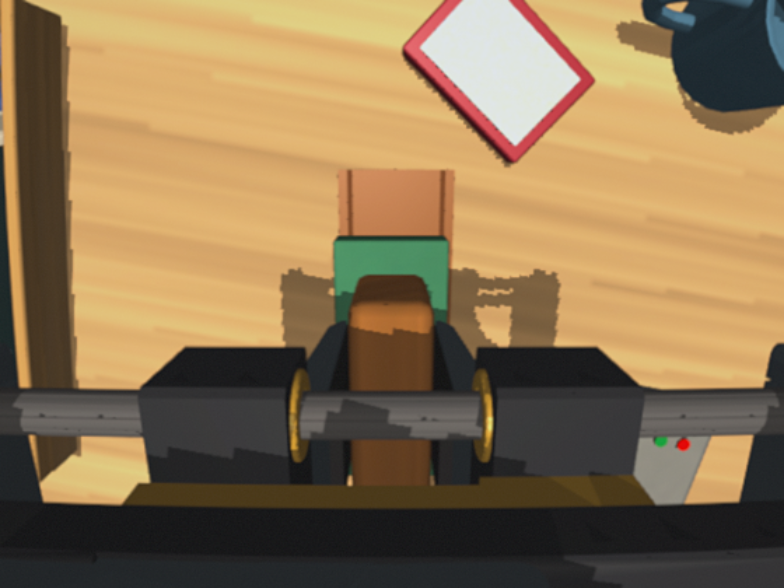

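Run:
```python
from wscr import *
D=np.load('pics/l_wrist.npz'); p={k:D[k] for k in('mtx','k1','R','t')}; p['k1']=float(p['k1'])
q=lambda pts,z: onplane('wrist',np.array(pts)/1.4,z,p)[:,:2]
w=q([(339.5,170),(453.5,170)],3); print(w, 'yaw across',np.degrees(np.arctan2(*(w[1]-w[0])[::-1]))+90)
a=np.radians(10.1); u=np.array([np.cos(a),np.sin(a)]); print('mat centre',(w.mean(0)-65*u).round(1), np.linalg.norm(w[1]-w[0]))
w=q([(334.5,238),(448,238)],147); print(w,np.degrees(np.arctan2(*(w[1]-w[0])[::-1]))+90); print('scr centre',(w.mean(0)-46*u).round(1))
w=q([(339.5,170),(337,232),(453.5,170),(452,232)],3); print(w.round(1),[np.degrees(np.arctan2(*(w[i]-w[i+1])[::-1])) for i in(0,2)])
```

```text
[[ 666.04042484 -234.80844685]
 [ 678.22674758 -302.15178509]] yaw across 10.257137294712166
mat centre [ 608.1 -279.9] 68.43706355368799
[[ 648.20512582 -250.18974221]
 [ 655.1161693  -288.3589748 ]] 10.262968000207039
scr centre [ 606.4 -277.3]
[[ 666.  -234.8]
 [ 628.8 -239.1]
 [ 678.2 -302.2]
 [ 641.5 -308.9]] [np.float64(6.597509291526176), np.float64(10.386588115527195)]
```

```bash
python3 -m creep '[{"translation":[0.13,-0.28,-3],"delta_rot":[0,0,-0.003]},{"translation":[0,0,-3.5],"delta_rot":[0,0,0]},{"translation":[0,0,-3],"delta_rot":[0,0,0]},{"translation":[0,0,-2],"delta_rot":[0,0,0]},{"translation":[0,0,-1],"delta_rot":[0,0,0]}]'
python3 -m creep '[{"translation":[0,0,-0.2],"delta_rot":[0,0,0]},{"translation":[0,0,-0.2],"delta_rot":[0,0,0]},{"translation":[0,0,0],"delta_rot":[0,0,0]}]'
python3 - <<'E'
from h import *
pose(); p=optics.camera_params('wrist'); im,d=optics.grab_frame('wrist'); save('n_wrist',im)
np.savez('pics/n_wrist.npz',im=im,d=d,**p)
im,d=optics.grab_frame('scene'); save('n_sc',im[120:270,150:330],4)
E
```

```text
time_s: 12.38
ee_pos: [607.2, -277.8, 41.3]
ee_rot: [-37.2, 89.6, 153.0]
force: [-0.3, 0.4, -3.4]
gripper_width: 23.7
time_s: 12.63
ee_pos: [610.4, -280.3, 42.3]
ee_rot: [143.9, 89.9, -26.1]
force: [-0.2, 0.8, -2.9]
gripper_width: 23.4
t 12.63 tcp [ 610.4 -280.3   42.3] jawyaw -79.94 fingers [ 0.002 -0.001 -1.   ] F [-0.2  0.8 -2.9] w 23.4 q [-26.  35.  89.  -0.  55.  54.]
```

View pics/n_wrist.png

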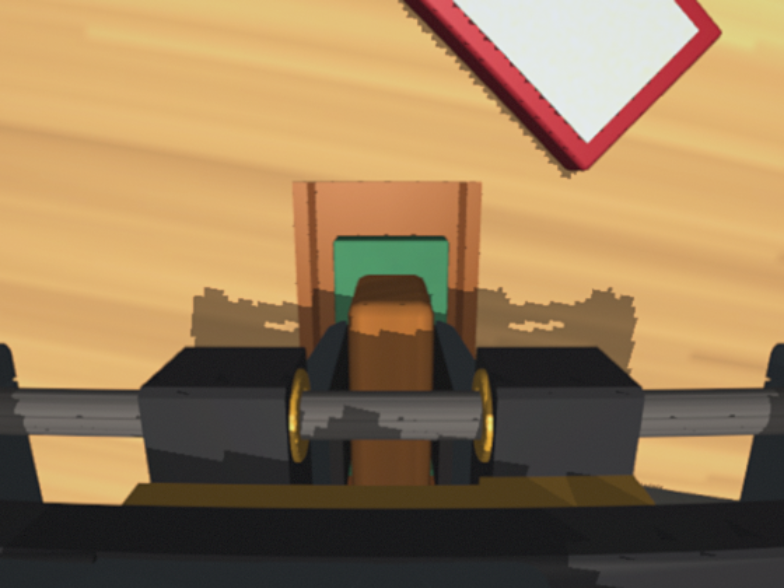

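View pics/n_sc.png

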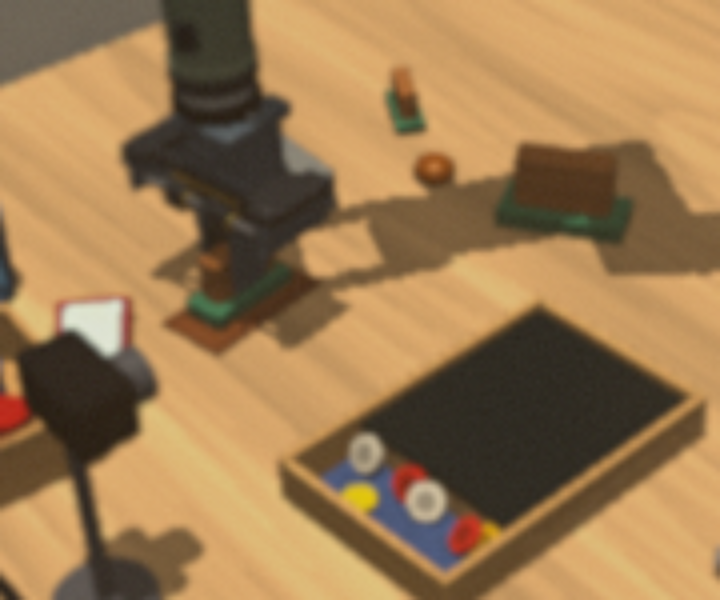

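Run:
```python
from wscr import *
D=np.load('pics/n_wrist.npz'); p={k:D[k] for k in('mtx','k1','R','t')}; p['k1']=float(p['k1'])
q=lambda pts,z: onplane('wrist',np.array(pts)/1.4,z,p)[:,:2]
a=np.radians(10.2); u=np.array([np.cos(a),np.sin(a)]); n=np.array([-u[1],u[0]])
m=q([(293,182),(481,182),(296,238),(480,238)],3); f=q([(334.5,238),(448,238)],21.5)
for w in(m,f): print(w.round(1),(w@u).round(1),(w@n).round(1))
print('along: gap',(m[:2]@u).mean()-(f@u).mean(),'across',(m[:2]@n).mean()-(f@n).mean(), (m[2:]@n).mean()-(f@n).mean())
```

```text
[[ 666.3 -234.1]
 [ 678.4 -302.4]
 [ 645.9 -238. ]
 [ 658.  -306.5]] [614.3 614.2 593.5 593.4] [-348.4 -417.8 -348.6 -418.2]
[[ 651.3 -253.8]
 [ 658.1 -292.1]] [596.  595.9] [-365.2 -404. ]
along: gap 18.246776029141984 across 1.4875731406009436 1.1895250810317748
```

```bash
python3 -m creep '[{"translation":[-0.1,0.11,-0.2],"delta_rot":[0,0,0]},{"translation":[0,0,-0.15],"delta_rot":[0,0,0]},{"translation":[0,0,0],"delta_rot":[0,0,0]},{"translation":[0,0,0],"delta_rot":[0,0,0]}]'
python3 -m creep '[{"translation":[0,0,-0.1],"delta_rot":[0,0,0]},{"translation":[0,0,0],"delta_rot":[0,0,0]}]'
python3 -m creep '[{"translation":[0,0,-0.1],"delta_rot":[0,0,0]},{"translation":[0,0,0],"delta_rot":[0,0,0]},{"translation":[0,0,0],"delta_rot":[0,0,0]}]'
```

```text
time_s: 13.07
ee_pos: [608.5, -279.2, 37.9]
ee_rot: [150.9, 90.0, -19.1]
force: [-0.4, -0.4, -1.7]
gripper_width: 23.7
time_s: 13.23
ee_pos: [608.5, -279.2, 37.9]
ee_rot: [145.1, 90.0, -24.9]
force: [-1.9, 2.2, 4.7]
gripper_width: 23.9
time_s: 13.48
ee_pos: [608.4, -279.2, 37.8]
ee_rot: [144.5, 90.0, -25.5]
force: [-2.6, 2.8, 9.1]
gripper_width: 23.7
```

```bash
python3 -m creep '[{"translation":[0,0,0.1],"delta_rot":[0,0,0]},{"translation":[0,0,0],"delta_rot":[0,0,0]},{"translation":[0,0,0],"delta_rot":[0,0,0]},{"translation":[0,0,0],"delta_rot":[0,0,0]},{"translation":[0,0,0],"delta_rot":[0,0,0]}]' 0
python3 -m creep '[{"translation":[0,0,1.5],"delta_rot":[0,0,0]},{"translation":[0,0,3],"delta_rot":[0,0,0]},{"translation":[0,0,4],"delta_rot":[0,0,0]},{"translation":[0,0,4],"delta_rot":[0,0,0]},{"translation":[0,0,1],"delta_rot":[0,0,0]}]'
python3 -m creep '[{"translation":[0,0,0],"delta_rot":[0,0,0]},{"translation":[0,0,0],"delta_rot":[0,0,0]}]'
python3 - <<'E'
from wscr import *
pose(); p=optics.camera_params('wrist'); im,d=optics.grab_frame('wrist'); save('o_wrist',im)
np.savez('pics/o_wrist.npz',im=im,d=d,**p)
foot('pics/o_wrist.npz',17)
H=hsv(im);m=((H[...,0]<14)&(H[...,1]>110)).astype(np.uint8); m[:120]=0
m=cv2.morphologyEx(m|((H[...,0]>55)&(H[...,0]<95)&(H[...,1]>60)).astype(np.uint8),cv2.MORPH_CLOSE,np.ones((15,15)))
show('mat',rects('wrist',m,3,p,1000))
E
```

```text
time_s: 13.9
ee_pos: [608.4, -279.3, 36.2]
ee_rot: [-1.9, 90.0, -171.9]
force: [-1.2, 0.1, -0.7]
gripper_width: 45.3
time_s: 14.32
ee_pos: [611.4, -280.7, 178.7]
ee_rot: [144.3, 89.3, -25.7]
force: [1.7, -0.5, 0.4]
gripper_width: 45.6
time_s: 14.48
ee_pos: [608.2, -279.1, 171.2]
ee_rot: [79.0, 90.0, -91.0]
force: [-0.4, 0.9, -0.6]
gripper_width: 45.5
t 14.48 tcp [ 608.2 -279.1  171.2] jawyaw -79.99 fingers [-0. -0. -1.] F [-0.4  0.9 -0.6] w 45.5 q [-26.  29.  81.  -0.  70.  54.]
foot
   [ 606.8 -279.4] [91.1 38.6] 10.0 (279, 185)
   [579.4 -39.3] [  8.9 129.6] 89.6 (3, 211)
mat
   [ 608.2 -279.2] [128.4  69.5] 10.1 (279, 192)
```

View pics/o_wrist.png

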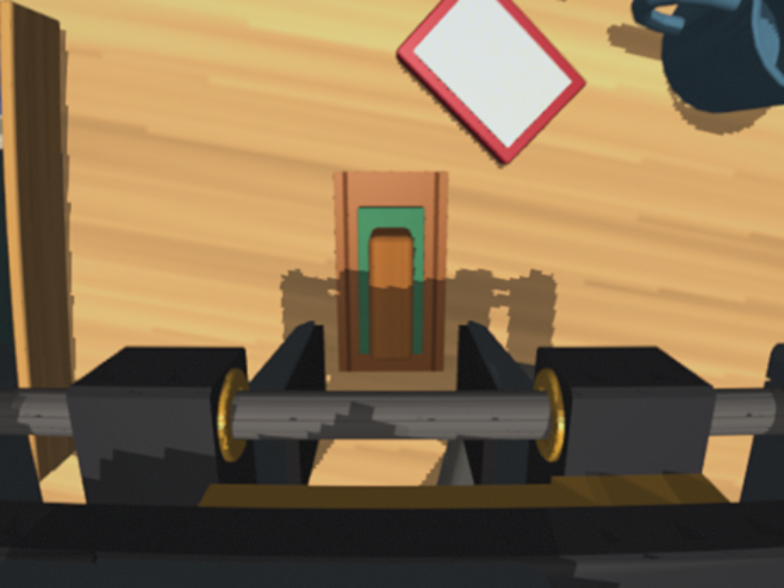

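```bash
python3 -m creep '[{"translation":[-1,4,1],"delta_rot":[0,0,0.12]},{"translation":[-1,4,0],"delta_rot":[0,0,0.12]},{"translation":[-1,4,0],"delta_rot":[0,0,0.12]},{"translation":[0,0,0],"delta_rot":[0,0,0]}]' 0.2
cat > dice.py <<'E'
from m import *
def dice(n):
    im,d=optics.grab_frame('top'); save(n,im); H=hsv(im); h,s,v=H[...,0],H[...,1],H[...,2]
    Y,X=np.mgrid[:420,:560]
    m=(X>90)&(X<229)&(Y>120)&(Y<270)&(s<60)&(v>60)
    m&=~((X<150)&(Y>180))
    show('dice',rects('top',cv2.morphologyEx(m.astype(np.uint8),cv2.MORPH_OPEN,np.ones((3,3))),14,amin=50))
    return im
E
python3 - <<'E'
from dice import *
pose(); im=dice('p_top'); save('p_crop',im[110:270,70:320],3)
E
```

```text
time_s: 14.87
ee_pos: [574.8, -153.4, 178.5]
ee_rot: [-65.2, 89.4, 145.9]
force: [-0.3, -0.6, -0.2]
gripper_width: 54.5
t 14.87 tcp [ 574.8 -153.4  178.5] jawyaw -58.92 fingers [-0.008  0.006 -1.   ] F [-0.3 -0.6 -0.2] w 54.5 q [-16.  22.  91.   0.  67.  43.]
dice
   [449.8 217.8] [26.4 29.3] 1.7 (194, 241)
   [521.2 227.8] [26.7 27. ] 1.6 (192, 214)
   [626.1 230.2] [27.2 27.2] 1.5 (193, 175)
   [632.3 308.9] [27.6 27.1] 3.2 (164, 172)
   [746.7 310.1] [ 53.  105.1] 1.4 (166, 130)
   [753.7 487.5] [30.9 61.4] 1.2 (99, 125)
```

View pics/p_top.png

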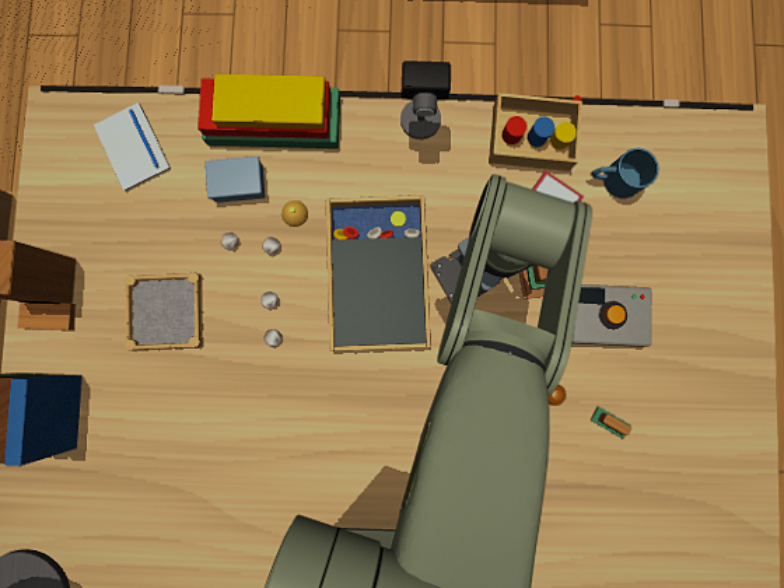

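View pics/p_crop.png

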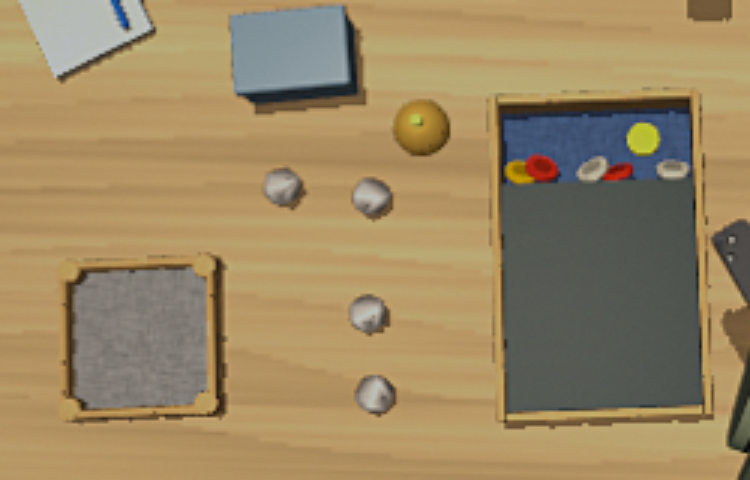

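```bash
python3 -m creep '[{"translation":[0.48,3.89,0],"delta_rot":[0,0,-0.047]},{"translation":[0.48,3.89,0],"delta_rot":[0,0,-0.047]},{"translation":[0.48,3.89,0],"delta_rot":[0,0,-0.047]},{"translation":[0.48,3.89,0],"delta_rot":[0,0,-0.047]},{"translation":[0.48,3.89,0],"delta_rot":[0,0,-0.047]}]'
python3 -m creep '[{"translation":[0.48,3.89,0],"delta_rot":[0,0,-0.047]},{"translation":[0.48,3.89,0],"delta_rot":[0,0,-0.047]},{"translation":[0.48,3.89,0],"delta_rot":[0,0,-0.047]},{"translation":[0.48,3.89,0],"delta_rot":[0,0,-0.047]},{"translation":[0.48,3.89,0],"delta_rot":[0,0,-0.047]}]'
python3 -m creep '[{"translation":[0,0,0],"delta_rot":[0,0,0]},{"translation":[0,0,0],"delta_rot":[0,0,0]}]'
cat > wd.py <<'E'
from m import *
def wd(n,z=14):
    pose(); p=optics.camera_params('wrist'); im,d=optics.grab_frame('wrist'); save(n,im)
    np.savez('pics/'+n+'.npz',im=im,d=d,**p)
    H=hsv(im); s,v=H[...,1],H[...,2]
    m=((s<65)&(v>70)).astype(np.uint8); m[245:]=0
    m=cv2.morphologyEx(m,cv2.MORPH_OPEN,np.ones((5,5)))
    show('grey',rects('wrist',m,z,p,150)); return p
E
python3 -c "
from wd import *; wd('q_wrist')"
```

```text
time_s: 15.33
ee_pos: [602.4, 35.1, 179.2]
ee_rot: [-2.5, 89.8, -165.6]
force: [0.8, -0.7, 0.6]
gripper_width: 54.6
time_s: 15.75
ee_pos: [626.8, 229.8, 178.8]
ee_rot: [28.3, 89.8, -148.2]
force: [0.8, -0.7, -0.6]
gripper_width: 54.6
time_s: 15.92
ee_pos: [626.5, 230.0, 178.5]
ee_rot: [27.4, 89.8, -148.7]
force: [0.5, -0.7, -0.6]
gripper_width: 54.9
t 15.92 tcp [626.5 230.  178.5] jawyaw -86.17 fingers [-0.003 -0.002 -1.   ] F [ 0.5 -0.7 -0.6] w 54.9 q [ 19.  29.  81.  -0.  71. 105.]
grey
   [627.9 230.7] [31.5 31.9] 35.7 (278, 196)
   [655.7  29.6] [27.2 35.8] 4.4 (505, 180)
   [634.5 311.1] [30.8 31.8] 89.8 (186, 182)
   [751.6 309.6] [ 67.4 116.7] 6.1 (189, 41)
   [766.9 452.4] [20.4 35.5] 0.6 (14, 9)
```

View pics/q_wrist.png

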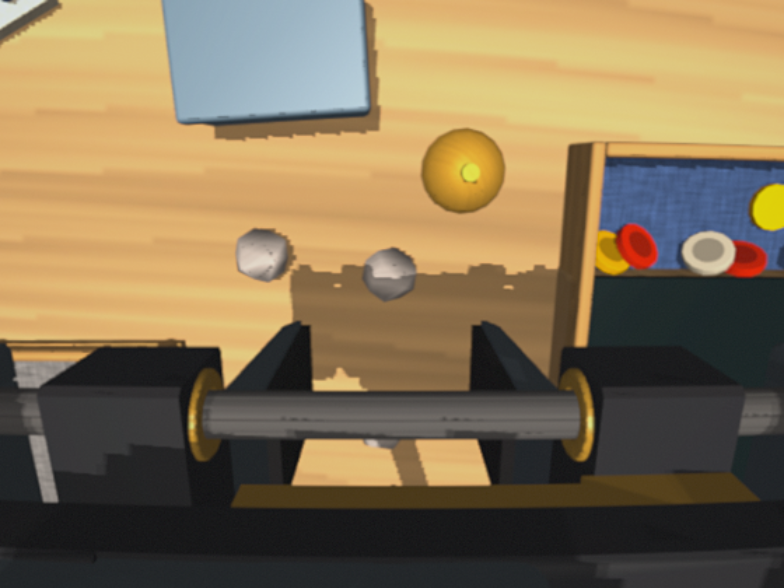

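```bash
python3 -m creep '[{"translation":[0.1,0.05,-3],"delta_rot":[0,0,0]},{"translation":[0,0,-4],"delta_rot":[0,0,0]},{"translation":[0,0,-4],"delta_rot":[0,0,0]},{"translation":[0,0,-3],"delta_rot":[0,0,0]},{"translation":[0,0,-1.5],"delta_rot":[0,0,0]}]'
python3 -m creep '[{"translation":[0,0,-0.4],"delta_rot":[0,0,0]},{"translation":[0,0,0],"delta_rot":[0,0,0]},{"translation":[0,0,0],"delta_rot":[0,0,0]}]'
```

```text
time_s: 16.38
ee_pos: [624.7, 225.8, 20.9]
ee_rot: [19.9, 89.5, -156.5]
force: [-0.5, 0.2, 0.5]
gripper_width: 54.8
time_s: 16.63
ee_pos: [628.6, 228.5, 23.1]
ee_rot: [-178.3, 89.9, 5.3]
force: [0.0, 0.2, 0.5]
gripper_width: 54.6
```

```bash
python3 -m creep '[{"translation":[0,0.1,-0.3],"delta_rot":[0,0,0]},{"translation":[0,0,0],"delta_rot":[0,0,0]},{"translation":[0,0,0],"delta_rot":[0,0,0]}]'
python3 -c "
from wd import *; wd('r_wrist')"
```

```text
time_s: 16.88
ee_pos: [628.2, 230.7, 20.5]
ee_rot: [-168.6, 89.9, 15.1]
force: [-0.7, 0.2, 0.2]
gripper_width: 54.6
t 16.88 tcp [628.2 230.7  20.5] jawyaw -86.29 fingers [ 0.002  0.001 -1.   ] F [-0.7  0.2  0.2] w 54.6 q [ 19.  37.  91.  -0.  52. 105.]
grey
   [642.9 312.6] [15.5 32. ] 4.1 (106, 231)
   [733.2 305.5] [ 20.8 104.7] 6.6 (119, 23)
```

View pics/r_wrist.png

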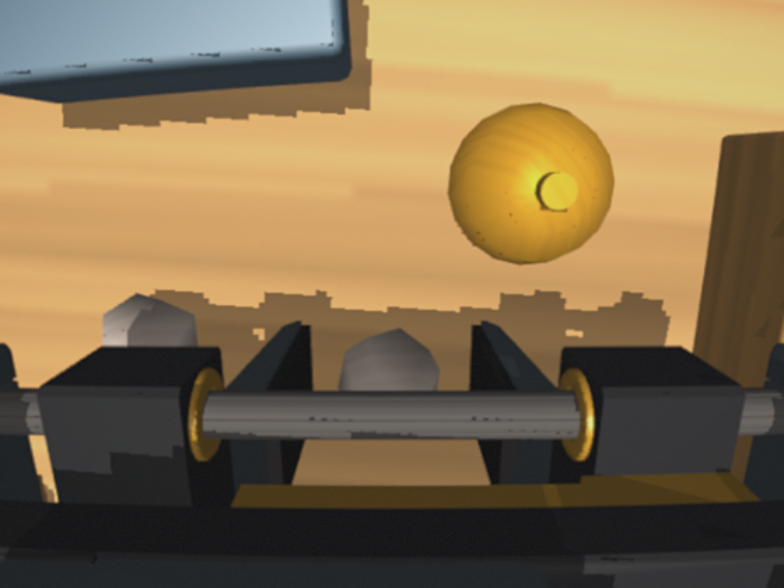

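```bash
python3 -m creep '[{"translation":[0,0,-0.35],"delta_rot":[0,0,0]},{"translation":[0,0,0],"delta_rot":[0,0,0]},{"translation":[0,0,0],"delta_rot":[0,0,0]}]'
python3 -m creep '[{"translation":[0,0,0],"delta_rot":[0,0,0]},{"translation":[0,0,0],"delta_rot":[0,0,0]},{"translation":[0,0,0],"delta_rot":[0,0,0]},{"translation":[0,0,0],"delta_rot":[0,0,0]},{"translation":[0,0,0],"delta_rot":[0,0,0]}]' -1 25
python3 -m creep '[{"translation":[0,0,1],"delta_rot":[0,0,0]},{"translation":[0,0,2],"delta_rot":[0,0,0]},{"translation":[0,0,0],"delta_rot":[0,0,0]}]'
python3 -c "
from wd import *; wd('s_wrist')"
```

```text
time_s: 17.18
ee_pos: [627.3, 230.6, 15.6]
ee_rot: [26.8, 90.0, -149.5]
force: [-0.9, -0.5, 0.1]
gripper_width: 54.8
time_s: 17.6
ee_pos: [627.6, 230.6, 15.9]
ee_rot: [146.6, 90.0, -29.7]
force: [0.0, -0.2, 0.7]
gripper_width: 30.9
time_s: 17.85
ee_pos: [629.9, 231.4, 49.6]
ee_rot: [-165.4, 89.6, 18.3]
force: [0.6, 0.4, -0.0]
gripper_width: 30.6
t 17.85 tcp [629.9 231.4  49.6] jawyaw -86.29 fingers [ 0.006  0.002 -1.   ] F [ 0.6  0.4 -0. ] w 30.6 q [ 19.  35.  89.  -0.  55. 105.]
grey
   [639.1 312. ] [24.3 31.6] 4.0 (132, 225)
   [736.7 307.6] [ 31.5 109.7] 6.6 (150, 34)
```

View pics/s_wrist.png

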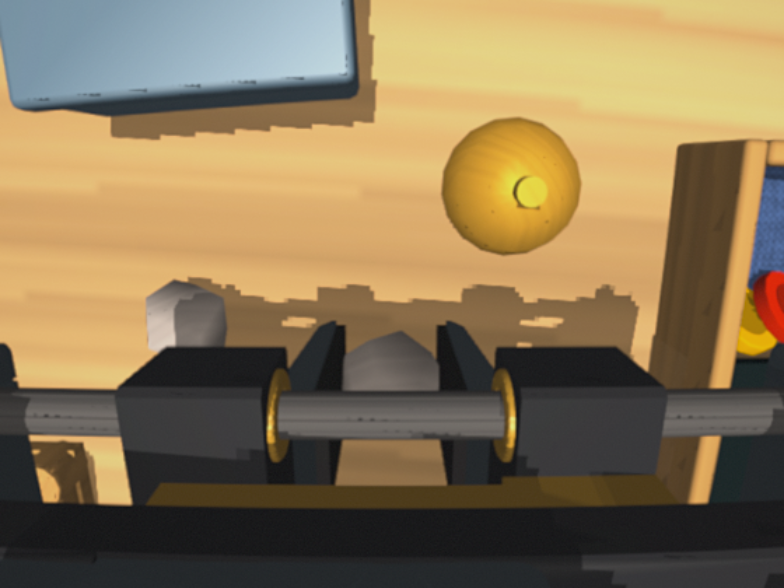

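```bash
python3 -m creep '[{"translation":[0,0,2.5],"delta_rot":[0,0,0]},{"translation":[-1,2.2,2.5],"delta_rot":[0,0,0]},{"translation":[-1.5,3.3,0.5],"delta_rot":[0,0,0]},{"translation":[-1.5,3.3,0],"delta_rot":[0,0,0]},{"translation":[-1.5,3.3,0],"delta_rot":[0,0,0]}]'
python3 -m creep '[{"translation":[-1.5,3.3,0],"delta_rot":[0,0,0]},{"translation":[-1.5,3.3,0],"delta_rot":[0,0,0]},{"translation":[-1.5,3.3,0],"delta_rot":[0,0,0]},{"translation":[-0.5,0.85,0],"delta_rot":[0,0,0]},{"translation":[0,0,0],"delta_rot":[0,0,0]}]'
python3 -c "
from wd import *; wd('t_wrist')"
```

```text
time_s: 18.32
ee_pos: [572.1, 352.5, 101.1]
ee_rot: [-151.1, 90.0, 32.6]
force: [0.8, -0.4, -0.6]
gripper_width: 30.8
time_s: 18.73
ee_pos: [520.5, 461.5, 99.8]
ee_rot: [11.3, 89.9, -164.7]
force: [0.5, -0.8, -2.1]
gripper_width: 30.6
t 18.73 tcp [520.5 461.5  99.8] jawyaw -86.05 fingers [-0.001 -0.    -1.   ] F [ 0.5 -0.8 -2.1] w 30.6 q [ 41.  34.  82.   0.  64. 127.]
grey
   [531.8 434.4] [ 50.  119.3] 3.9 (322, 207)
   [635.5 310.8] [31.  35.5] 53.2 (529, 63)
```

View pics/t_wrist.png

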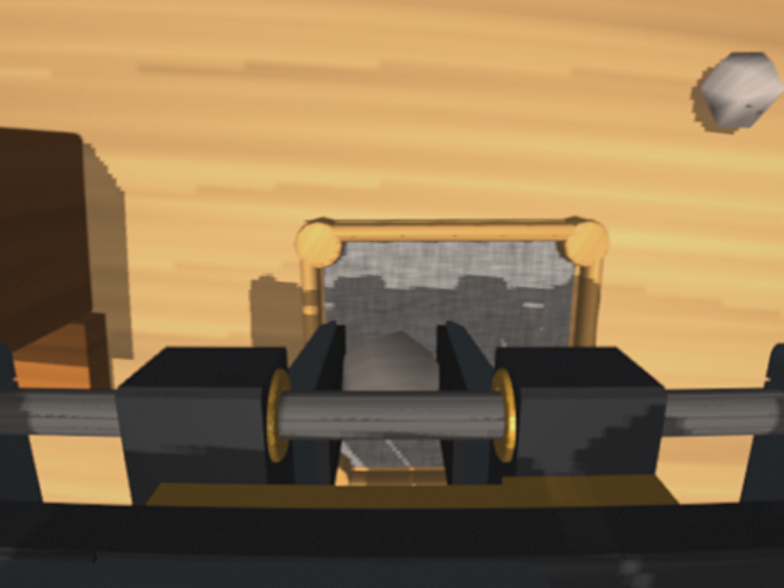

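```bash
python3 -m creep '[{"translation":[0.15,-0.2,-2],"delta_rot":[0,0,0]},{"translation":[0,0,-2.5],"delta_rot":[0,0,0]},{"translation":[0,0,-1.5],"delta_rot":[0,0,0]},{"translation":[0,0,-0.8],"delta_rot":[0,0,0]},{"translation":[0,0,0],"delta_rot":[0,0,0]}]'
python3 -m creep '[{"translation":[0,0,-0.3],"delta_rot":[0,0,0]},{"translation":[0,0,-0.3],"delta_rot":[0,0,0]},{"translation":[0,0,0],"delta_rot":[0,0,0]}]'
```

```text
time_s: 19.2
ee_pos: [523.9, 454.4, 30.4]
ee_rot: [42.4, 89.7, -134.0]
force: [-1.0, 0.1, -1.0]
gripper_width: 30.7
time_s: 19.45
ee_pos: [524.6, 457.0, 27.4]
ee_rot: [-151.5, 89.9, 32.1]
force: [-0.0, 0.3, -0.8]
gripper_width: 30.9
```

```bash
python3 -m creep '[{"translation":[0,0.05,-0.3],"delta_rot":[0,0,0]},{"translation":[0,0,0],"delta_rot":[0,0,0]},{"translation":[0,0,0],"delta_rot":[0,0,0]}]'
python3 -m creep '[{"translation":[0,0,0],"delta_rot":[0,0,0]},{"translation":[0,0,0],"delta_rot":[0,0,0]},{"translation":[0,0,0],"delta_rot":[0,0,0]}]' -0.15
python3 -m creep '[{"translation":[0,0,1.5],"delta_rot":[0,0,0]},{"translation":[0,0,2],"delta_rot":[0,0,0]},{"translation":[0,0,3],"delta_rot":[0,0,0]},{"translation":[0,0,3],"delta_rot":[0,0,0]},{"translation":[0,0,0],"delta_rot":[0,0,0]}]'
python3 -c "
from wd import *; wd('u_wrist')"
```

```text
time_s: 19.7
ee_pos: [524.1, 457.7, 24.0]
ee_rot: [-158.8, 90.0, 24.9]
force: [-0.1, 0.7, -0.9]
gripper_width: 30.5
time_s: 19.95
ee_pos: [524.2, 457.8, 24.2]
ee_rot: [-153.9, 90.0, 29.9]
force: [0.2, 0.5, -0.7]
gripper_width: 38.9
time_s: 20.37
ee_pos: [527.1, 460.2, 126.2]
ee_rot: [-143.9, 89.3, 39.8]
force: [0.4, 0.3, 1.0]
gripper_width: 38.7
t 20.37 tcp [527.1 460.2 126.2] jawyaw -86.28 fingers [ 0.01   0.008 -1.   ] F [0.4 0.3 1. ] w 38.7 q [ 40.  33.  80.  -0.  66. 126.]
grey
   [530.7 434.7] [ 50.7 119.4] 3.8 (314, 211)
   [642.4 349.6] [32.5 31. ] 25.7 (450, 63)
```

View pics/u_wrist.png

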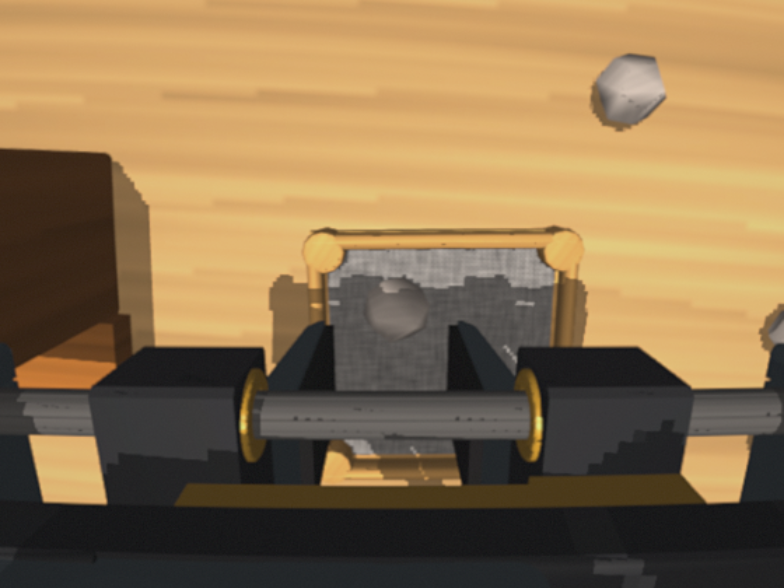

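```bash
python3 -m creep '[{"translation":[2.4,-2.2,0.5],"delta_rot":[0,0,0]},{"translation":[2.7,-2.6,0],"delta_rot":[0,0,0]},{"translation":[2.7,-2.6,0],"delta_rot":[0,0,0]},{"translation":[2.7,-2.4,0],"delta_rot":[0,0,0]},{"translation":[1.3,-1.1,0],"delta_rot":[0,0,0]}]' 0.2
python3 -m creep '[{"translation":[0,0,0],"delta_rot":[0,0,0]},{"translation":[0,0,0],"delta_rot":[0,0,0]}]' 
python3 -c "
from wd import *; wd('v_wrist')
from dice import *; dice('v_top')"
```

```text
time_s: 20.83
ee_pos: [644.5, 344.9, 122.4]
ee_rot: [81.0, 89.9, -95.4]
force: [0.5, -0.2, -0.0]
gripper_width: 54.5
time_s: 21.0
ee_pos: [641.8, 348.0, 122.6]
ee_rot: [3.1, 89.9, -173.3]
force: [-0.1, 0.7, -0.6]
gripper_width: 54.7
t 21.00 tcp [641.8 348.  122.6] jawyaw -86.39 fingers [-0.002 -0.    -1.   ] F [-0.1  0.7 -0.6] w 54.7 q [ 28.  36.  75.   0.  69. 114.]
grey
   [642.4 351.3] [32.1 31.7] 50.1 (275, 213)
   [753.9 300.6] [ 76.3 104. ] 6.9 (357, 56)
   [756.  492.5] [ 48.6 108.1] 1.1 (64, 27)
dice
   [449.8 219. ] [26.4 26.7] 1.7 (194, 241)
   [521.1 227.8] [26.8 26.7] 2.7 (192, 214)
   [726.  309.6] [ 94.5 105.1] 1.4 (164, 132)
   [687.8 472.6] [167.5  79.2] 4.4 (104, 156)
```

View pics/v_wrist.png

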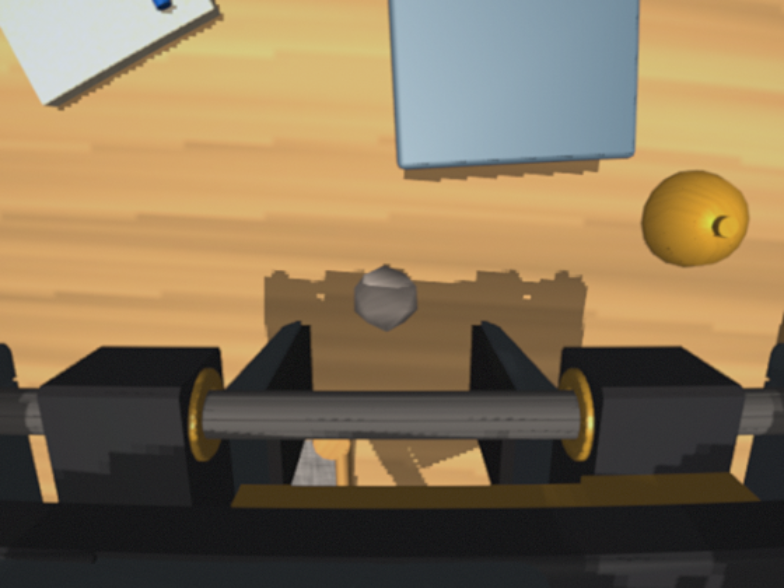

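```bash
python3 -m creep '[{"translation":[0.03,0.28,-2],"delta_rot":[0,0,0]},{"translation":[0,0,-3.5],"delta_rot":[0,0,0]},{"translation":[0,0,-3],"delta_rot":[0,0,0]},{"translation":[0,0,-1.2],"delta_rot":[0,0,0]},{"translation":[0,0,0],"delta_rot":[0,0,0]}]'
python3 -m creep '[{"translation":[0,0,-0.3],"delta_rot":[0,0,0]},{"translation":[0,0,0],"delta_rot":[0,0,0]},{"translation":[0,0,0],"delta_rot":[0,0,0]}]'
python3 -m creep '[{"translation":[0,0,-0.3],"delta_rot":[0,0,0]},{"translation":[0,0,0],"delta_rot":[0,0,0]},{"translation":[0,0,0],"delta_rot":[0,0,0]}]'
python3 -c "
from wd import *; wd('w_wrist')"
```

```text
time_s: 21.52
ee_pos: [638.9, 351.5, 22.9]
ee_rot: [22.7, 89.5, -153.5]
force: [-0.7, 0.5, -0.0]
gripper_width: 54.4
time_s: 21.77
ee_pos: [643.4, 352.3, 26.1]
ee_rot: [-156.4, 89.8, 27.4]
force: [1.0, 0.1, -0.1]
gripper_width: 54.7
time_s: 22.02
ee_pos: [642.6, 351.4, 21.4]
ee_rot: [-159.1, 90.0, 24.6]
force: [-0.1, 0.0, -1.2]
gripper_width: 55.2
t 22.02 tcp [642.6 351.4  21.4] jawyaw -86.30 fingers [ 0.001  0.    -1.   ] F [-0.1  0.  -1.2] w 55.2 q [ 28.  41.  80.  -0.  58. 114.]
grey
   [739.1 298.2] [ 49.7 102.6] 5.3 (412, 58)
```

View pics/w_wrist.png

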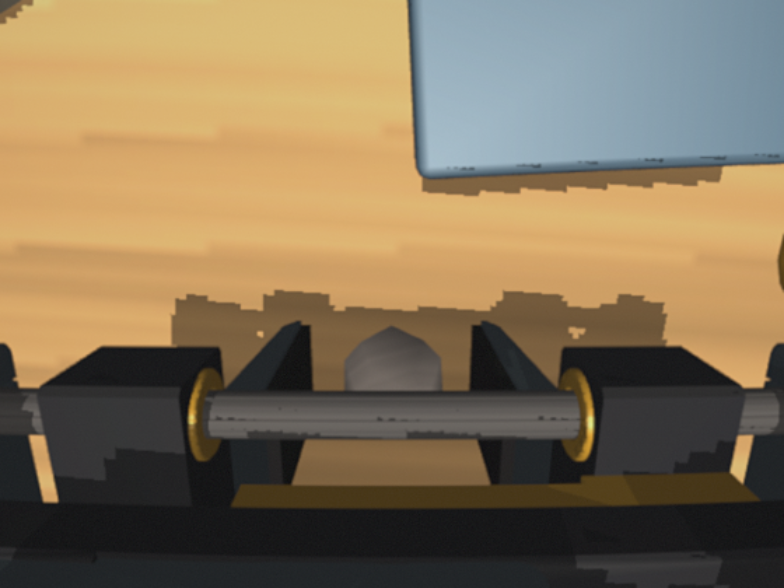

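```bash
python3 -m creep '[{"translation":[0,0,-0.3],"delta_rot":[0,0,0]},{"translation":[0,0,0],"delta_rot":[0,0,0]},{"translation":[0,0,0],"delta_rot":[0,0,0]},{"translation":[0,0,0],"delta_rot":[0,0,0]}]'
python3 -m creep '[{"translation":[0,0,0],"delta_rot":[0,0,0]},{"translation":[0,0,0],"delta_rot":[0,0,0]},{"translation":[0,0,0],"delta_rot":[0,0,0]},{"translation":[0,0,0],"delta_rot":[0,0,0]},{"translation":[0,0,0],"delta_rot":[0,0,0]}]' -1 25
python3 -m creep '[{"translation":[0,0,1],"delta_rot":[0,0,0]},{"translation":[0,0,2],"delta_rot":[0,0,0]},{"translation":[0,0,2.5],"delta_rot":[0,0,0]},{"translation":[0,0,2.5],"delta_rot":[0,0,0]},{"translation":[0,0,0],"delta_rot":[0,0,0]}]'
python3 -c "
from h import *
pose()"
```

```text
time_s: 22.4
ee_pos: [642.3, 351.3, 17.7]
ee_rot: [37.8, 90.0, -138.5]
force: [-0.5, 0.6, 0.2]
gripper_width: 54.7
time_s: 22.82
ee_pos: [642.4, 351.3, 17.9]
ee_rot: [136.5, 90.0, -39.7]
force: [-0.2, -0.1, -0.0]
gripper_width: 30.3
time_s: 23.23
ee_pos: [645.4, 353.0, 104.7]
ee_rot: [-156.3, 89.3, 27.4]
force: [1.3, 1.3, 0.5]
gripper_width: 30.6
t 23.23 tcp [645.4 353.  104.7] jawyaw -86.29 fingers [ 0.01   0.005 -1.   ] F [1.3 1.3 0.5] w 30.6 q [ 28.  37.  76.  -0.  66. 114.]
```

```bash
python3 -m creep '[{"translation":[-2.4,1.1,0],"delta_rot":[0,0,0]},{"translation":[-3.3,1.55,0],"delta_rot":[0,0,0]},{"translation":[-3.3,1.55,0],"delta_rot":[0,0,0]},{"translation":[-2.6,1.25,0],"delta_rot":[0,0,0]},{"translation":[0,0,0],"delta_rot":[0,0,0]}]'
python3 -m creep '[{"translation":[0,0,0],"delta_rot":[0,0,0]},{"translation":[0,0,-2],"delta_rot":[0,0,0]},{"translation":[0,0,-2],"delta_rot":[0,0,0]},{"translation":[0,0,0],"delta_rot":[0,0,0]},{"translation":[0,0,0],"delta_rot":[0,0,0]}]'
python3 -c "
from wd import *; wd('x_wrist')"
```

```text
time_s: 23.65
ee_pos: [520.8, 407.7, 97.6]
ee_rot: [4.0, 89.7, -172.0]
force: [0.2, 0.6, -0.5]
gripper_width: 30.8
time_s: 24.07
ee_pos: [526.8, 404.8, 56.7]
ee_rot: [42.6, 89.9, -133.8]
force: [0.2, -0.1, -1.7]
gripper_width: 30.9
t 24.07 tcp [526.8 404.8  56.7] jawyaw -86.35 fingers [-0.002 -0.002 -1.   ] F [ 0.2 -0.1 -1.7] w 30.9 q [ 37.  34.  90.  -0.  57. 123.]
grey
   [540.4 434.7] [ 31.7 118.9] 3.7 (224, 216)
```

View pics/x_wrist.png

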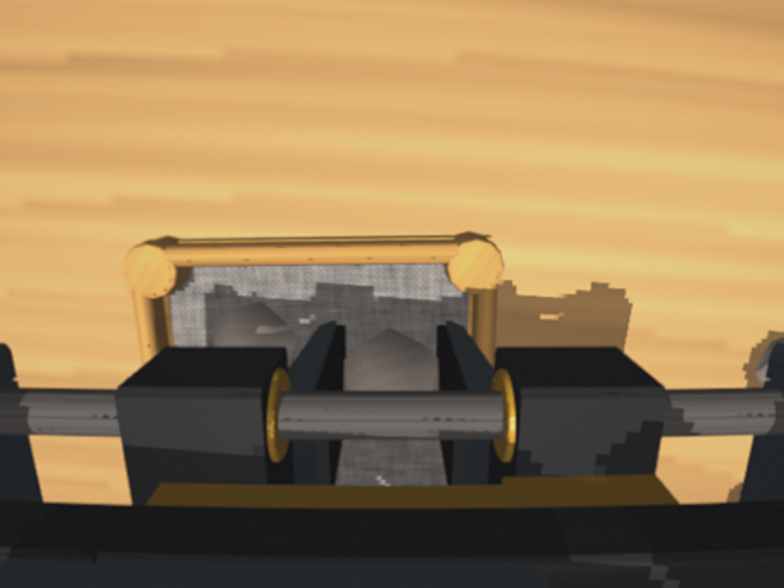

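```bash
python3 -m creep '[{"translation":[0,0.15,-1],"delta_rot":[0,0,0]},{"translation":[0,0,-1],"delta_rot":[0,0,0]},{"translation":[0,0,-0.7],"delta_rot":[0,0,0]},{"translation":[0,0,-0.3],"delta_rot":[0,0,0]},{"translation":[0,0,0],"delta_rot":[0,0,0]}]'
python3 -m creep '[{"translation":[0,0,-0.2],"delta_rot":[0,0,0]},{"translation":[0,0,0],"delta_rot":[0,0,0]},{"translation":[0,0,0],"delta_rot":[0,0,0]}]'
python3 -m creep '[{"translation":[0,0,-0.1],"delta_rot":[0,0,0]},{"translation":[0,0,0],"delta_rot":[0,0,0]},{"translation":[0,0,0],"delta_rot":[0,0,0]}]'
```

```text
time_s: 24.53
ee_pos: [525.8, 406.9, 26.5]
ee_rot: [35.0, 89.9, -141.3]
force: [-0.3, -0.6, -0.3]
gripper_width: 31.0
time_s: 24.78
ee_pos: [526.6, 407.5, 26.1]
ee_rot: [-154.5, 90.0, 29.3]
force: [-0.0, 0.1, -0.4]
gripper_width: 30.7
time_s: 25.03
ee_pos: [526.7, 407.6, 25.8]
ee_rot: [-151.1, 89.9, 32.6]
force: [-0.8, -0.9, 4.4]
gripper_width: 30.5
```

```bash
python3 -m creep '[{"translation":[0,0,0],"delta_rot":[0,0,0]},{"translation":[0,0,0],"delta_rot":[0,0,0]},{"translation":[0,0,0],"delta_rot":[0,0,0]}]' -0.17
python3 -m creep '[{"translation":[0,0,1.5],"delta_rot":[0,0,0]},{"translation":[0,0,2],"delta_rot":[0,0,0]},{"translation":[0,0,3],"delta_rot":[0,0,0]},{"translation":[0,0,3],"delta_rot":[0,0,0]},{"translation":[0,0,0],"delta_rot":[0,0,0]}]'
python3 -c "
from wd import *; wd('y_wrist')"
```

```text
time_s: 25.28
ee_pos: [526.3, 407.3, 24.5]
ee_rot: [44.3, 90.0, -132.0]
force: [0.2, -0.3, -1.5]
gripper_width: 37.9
time_s: 25.7
ee_pos: [529.4, 409.6, 126.2]
ee_rot: [-147.3, 89.3, 36.4]
force: [-0.0, 1.2, 0.5]
gripper_width: 37.9
t 25.70 tcp [529.4 409.6 126.2] jawyaw -86.28 fingers [ 0.01   0.007 -1.   ] F [-0.   1.2  0.5] w 37.9 q [ 37.  30.  85.  -0.  64. 123.]
grey
   [527.9 228.1] [20.9 38.7] 3.4 (512, 233)
   [530.3 433.8] [ 52.2 119.3] 3.9 (248, 210)
```

View pics/y_wrist.png

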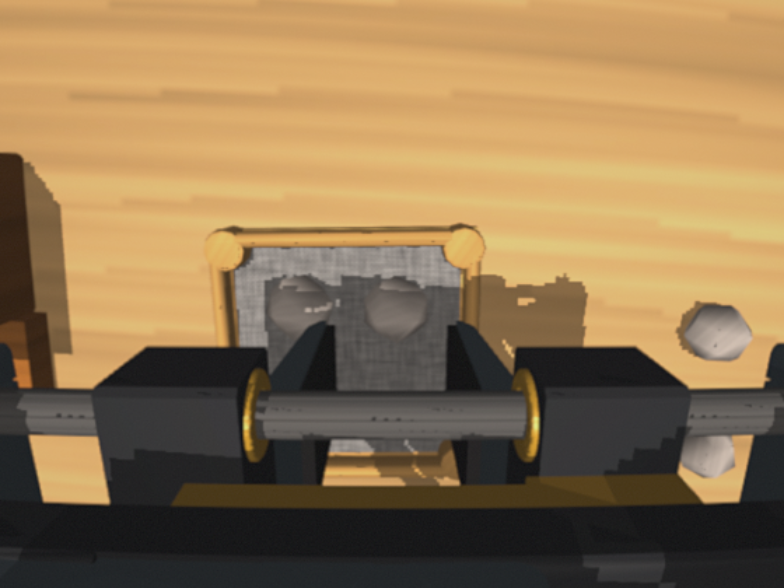

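```bash
python3 -m creep '[{"translation":[-0.1,-3.3,0.5],"delta_rot":[0,0,0]},{"translation":[-0.1,-4,0],"delta_rot":[0,0,0]},{"translation":[-0.1,-4,0],"delta_rot":[0,0,0]},{"translation":[-0.1,-4,0],"delta_rot":[0,0,0]},{"translation":[0,-2.6,0],"delta_rot":[0,0,0]}]' 0.2
python3 -m creep '[{"translation":[0,0,0],"delta_rot":[0,0,0]},{"translation":[0,0,0],"delta_rot":[0,0,0]},{"translation":[0,0,0],"delta_rot":[0,0,0]}]' 
python3 -c "
from wd import *; wd('z_wrist')
from dice import *; dice('z_top')"
```

```text
time_s: 26.17
ee_pos: [520.6, 224.8, 123.2]
ee_rot: [32.5, 89.7, -143.8]
force: [0.4, 0.6, -0.9]
gripper_width: 54.6
time_s: 26.42
ee_pos: [522.3, 228.7, 124.1]
ee_rot: [-9.0, 89.9, 174.7]
force: [0.1, 0.4, -0.8]
gripper_width: 54.8
t 26.42 tcp [522.3 228.7 124.1] jawyaw -86.31 fingers [-0.001  0.    -1.   ] F [ 0.1  0.4 -0.8] w 54.8 q [ 22.  23.  99.   0.  58. 109.]
grey
   [522.6 229. ] [31.3 31.8] 3.7 (278, 213)
   [521.9 412.4] [72.6 72.8] 4.2 (40, 200)
dice
   [449.9 217.8] [26.6 23.9] 2.6 (194, 241)
   [549.9 189.6] [84.2 31. ] 8.8 (207, 200)
   [501.2 321.8] [294.6 119.7] 22.1 (159, 210)
   [746.7 310.2] [ 53.  105.2] 1.4 (166, 130)
   [753.7 487.5] [30.9 61.4] 1.2 (99, 125)
```

View pics/z_wrist.png

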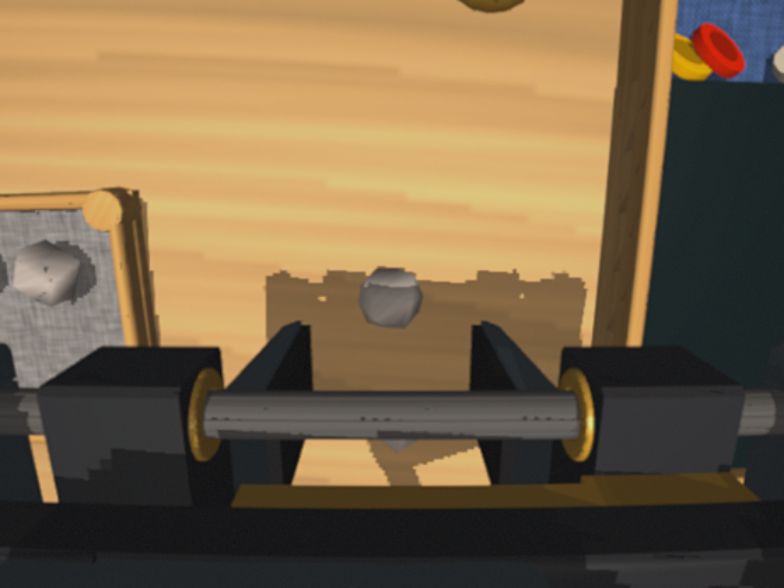

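```bash
python3 -m creep '[{"translation":[0,0,-2],"delta_rot":[0,0,0]},{"translation":[0,0,-3.5],"delta_rot":[0,0,0]},{"translation":[0,0,-3],"delta_rot":[0,0,0]},{"translation":[0,0,-1.4],"delta_rot":[0,0,0]},{"translation":[0,0,0],"delta_rot":[0,0,0]}]'
python3 -m creep '[{"translation":[0,0,-0.4],"delta_rot":[0,0,0]},{"translation":[0,0,-0.4],"delta_rot":[0,0,0]},{"translation":[0,0,0],"delta_rot":[0,0,0]},{"translation":[0,0,0],"delta_rot":[0,0,0]},{"translation":[0,0,0],"delta_rot":[0,0,0]}]'
```

```text
time_s: 26.93
ee_pos: [519.6, 228.6, 21.9]
ee_rot: [18.5, 89.5, -157.7]
force: [-0.1, -0.5, 0.3]
gripper_width: 54.7
time_s: 27.35
ee_pos: [523.0, 228.7, 18.8]
ee_rot: [-164.0, 89.9, 19.7]
force: [-0.3, -0.1, -0.2]
gripper_width: 54.8
```

```bash
python3 -m creep '[{"translation":[0,0,-0.1],"delta_rot":[0,0,0]},{"translation":[0,0,0],"delta_rot":[0,0,0]}]'
python3 -m creep '[{"translation":[0,0,0],"delta_rot":[0,0,0]},{"translation":[0,0,0],"delta_rot":[0,0,0]},{"translation":[0,0,0],"delta_rot":[0,0,0]},{"translation":[0,0,0],"delta_rot":[0,0,0]},{"translation":[0,0,0],"delta_rot":[0,0,0]}]' -1 25
python3 -m creep '[{"translation":[0,0,1],"delta_rot":[0,0,0]},{"translation":[0,0,2],"delta_rot":[0,0,0]},{"translation":[0,0,2.5],"delta_rot":[0,0,0]},{"translation":[0,0,2.5],"delta_rot":[0,0,0]},{"translation":[0,0,0],"delta_rot":[0,0,0]}]'
python3 -c "
from h import *
pose()"
```

```text
time_s: 27.52
ee_pos: [522.6, 228.4, 17.2]
ee_rot: [-168.4, 90.0, 15.3]
force: [-0.1, 0.1, -0.2]
gripper_width: 54.6
time_s: 27.93
ee_pos: [522.4, 228.4, 16.9]
ee_rot: [123.8, 90.0, -52.5]
force: [0.5, -0.8, 1.0]
gripper_width: 31.1
time_s: 28.35
ee_pos: [525.4, 229.6, 102.2]
ee_rot: [-162.1, 89.4, 21.7]
force: [0.3, 0.6, -0.2]
gripper_width: 30.9
t 28.35 tcp [525.4 229.6 102.2] jawyaw -86.29 fingers [ 0.009  0.004 -1.   ] F [ 0.3  0.6 -0.2] w 30.9 q [ 22.  24. 101.  -0.  55. 109.]
```

```bash
python3 -m creep '[{"translation":[-0.8,3,0],"delta_rot":[0,0,0]},{"translation":[-1,3.9,0],"delta_rot":[0,0,0]},{"translation":[-1,3.9,0],"delta_rot":[0,0,0]},{"translation":[-1,3.9,0],"delta_rot":[0,0,0]},{"translation":[-1,3.9,0],"delta_rot":[0,0,0]}]'
python3 -m creep '[{"translation":[-1.1,4,0],"delta_rot":[0,0,0]},{"translation":[0,0,0],"delta_rot":[0,0,0]},{"translation":[0,0,-2],"delta_rot":[0,0,0]},{"translation":[0,0,-2],"delta_rot":[0,0,0]},{"translation":[0,0,0],"delta_rot":[0,0,0]}]'
python3 -m creep '[{"translation":[0,0,0],"delta_rot":[0,0,0]},{"translation":[0,0,0],"delta_rot":[0,0,0]}]'
python3 -c "
from wd import *; wd('aa_wrist')"
```

```text
time_s: 28.77
ee_pos: [473.4, 415.6, 96.5]
ee_rot: [47.2, 89.9, -129.1]
force: [0.2, -0.1, -0.2]
gripper_width: 30.7
time_s: 29.18
ee_pos: [460.8, 452.3, 52.5]
ee_rot: [40.6, 89.5, -135.7]
force: [-0.2, 0.1, -2.4]
gripper_width: 30.7
time_s: 29.35
ee_pos: [463.9, 454.4, 57.4]
ee_rot: [-148.5, 90.0, 35.2]
force: [-0.2, 0.6, -0.3]
gripper_width: 31.0
t 29.35 tcp [463.9 454.4  57.4] jawyaw -86.31 fingers [ 0.001  0.    -1.   ] F [-0.2  0.6 -0.3] w 31.0 q [ 43.  33.  92.  -0.  55. 130.]
grey
   [510.  433.2] [ 91.9 119.3] 4.3 (324, 158)
```

View pics/aa_wrist.png

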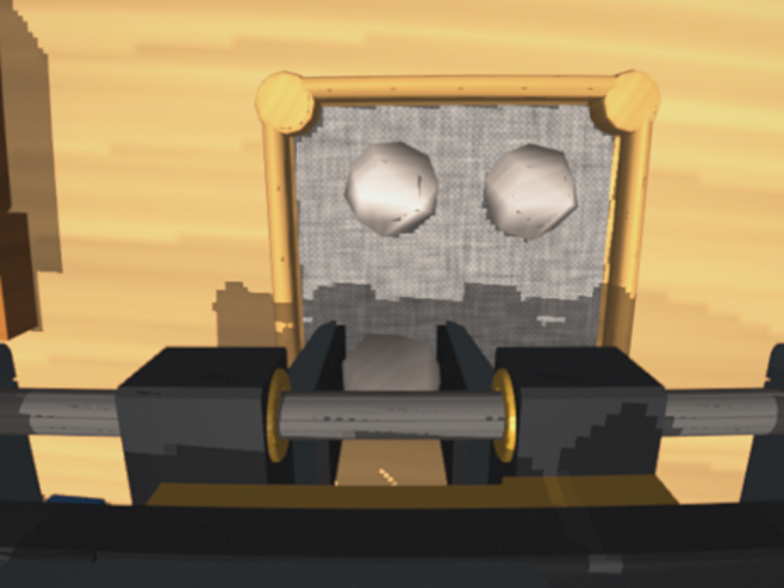

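```bash
python3 -m creep '[{"translation":[0,-0.05,-1],"delta_rot":[0,0,0]},{"translation":[0,0,-1],"delta_rot":[0,0,0]},{"translation":[0,0,-0.7],"delta_rot":[0,0,0]},{"translation":[0,0,-0.3],"delta_rot":[0,0,0]},{"translation":[0,0,0],"delta_rot":[0,0,0]}]'
python3 -m creep '[{"translation":[0,0,-0.2],"delta_rot":[0,0,0]},{"translation":[0,0,0],"delta_rot":[0,0,0]},{"translation":[0,0,0],"delta_rot":[0,0,0]}]'
python3 -m creep '[{"translation":[0,0,-0.1],"delta_rot":[0,0,0]},{"translation":[0,0,0],"delta_rot":[0,0,0]},{"translation":[0,0,0],"delta_rot":[0,0,0]}]'
```

```text
time_s: 29.82
ee_pos: [462.9, 453.3, 25.6]
ee_rot: [41.8, 89.9, -134.5]
force: [-0.3, 0.2, -1.4]
gripper_width: 31.0
time_s: 30.07
ee_pos: [463.5, 454.1, 25.0]
ee_rot: [-145.5, 90.0, 38.2]
force: [-0.1, 0.0, -0.9]
gripper_width: 31.1
time_s: 30.32
ee_pos: [463.7, 454.1, 24.8]
ee_rot: [-147.7, 89.9, 36.0]
force: [-0.1, -1.9, 5.3]
gripper_width: 30.5
```

```bash
python3 -m creep '[{"translation":[0,0,0],"delta_rot":[0,0,0]},{"translation":[0,0,0],"delta_rot":[0,0,0]},{"translation":[0,0,0],"delta_rot":[0,0,0]}]' -0.17
python3 -m creep '[{"translation":[0,0,1.5],"delta_rot":[0,0,0]},{"translation":[0,0,2],"delta_rot":[0,0,0]},{"translation":[0,0,3],"delta_rot":[0,0,0]},{"translation":[0,0,3],"delta_rot":[0,0,0]},{"translation":[0.3,-2,0],"delta_rot":[0,0,0]}]'
python3 -m creep '[{"translation":[-0.4,-3.7,0],"delta_rot":[0,0,0]},{"translation":[-0.4,-4,0],"delta_rot":[0,0,0]},{"translation":[-0.3,-4,0],"delta_rot":[0,0,0]},{"translation":[-0.3,-4,0],"delta_rot":[0,0,0]},{"translation":[-0.3,-4,0],"delta_rot":[0,0,0]}]' 0.2
python3 -m creep '[{"translation":[0,-1.9,0],"delta_rot":[0,0,0]},{"translation":[0,0,0],"delta_rot":[0,0,0]},{"translation":[0,0,0],"delta_rot":[0,0,0]},{"translation":[0,0,0],"delta_rot":[0,0,0]}]' 
python3 -c "
from wd import *; wd('ab_wrist')
from dice import *; dice('ab_top')"
```

```text
time_s: 30.57
ee_pos: [463.3, 453.9, 23.5]
ee_rot: [41.6, 90.0, -134.7]
force: [-0.4, 0.2, 0.3]
gripper_width: 37.7
time_s: 30.98
ee_pos: [469.0, 439.1, 124.9]
ee_rot: [-136.5, 89.2, 47.4]
force: [1.4, 0.2, 0.4]
gripper_width: 38.0
time_s: 31.4
ee_pos: [448.8, 235.2, 118.5]
ee_rot: [76.3, 90.0, -99.9]
force: [-0.5, -0.1, 0.0]
gripper_width: 54.5
time_s: 31.73
ee_pos: [449.9, 218.7, 118.9]
ee_rot: [-140.1, 89.9, 43.6]
force: [-0.2, 0.3, 0.4]
gripper_width: 54.7
t 31.73 tcp [449.9 218.7 118.9] jawyaw -86.29 fingers [ 0.001  0.001 -1.   ] F [-0.2  0.3  0.4] w 54.7 q [ 25.  17. 108.   0.  54. 111.]
grey
   [451.8 219.5] [31.7 31.8] 47.2 (278, 213)
   [495.6 395. ] [ 55.5 124.9] 84.2 (31, 136)
dice
   [404.7 273.3] [46.9 11.3] 12.4 (173, 258)
   [470.7 180.2] [61.1 31.9] 2.4 (210, 232)
   [472.6 291.9] [64.  11.3] 15.1 (167, 232)
   [467.6 320.8] [109.8  40.7] 13.7 (157, 232)
   [746.7 310.1] [ 53.  105.1] 1.4 (166, 130)
   [753.7 487.5] [30.9 61.4] 1.2 (99, 125)
```

View pics/ab_wrist.png

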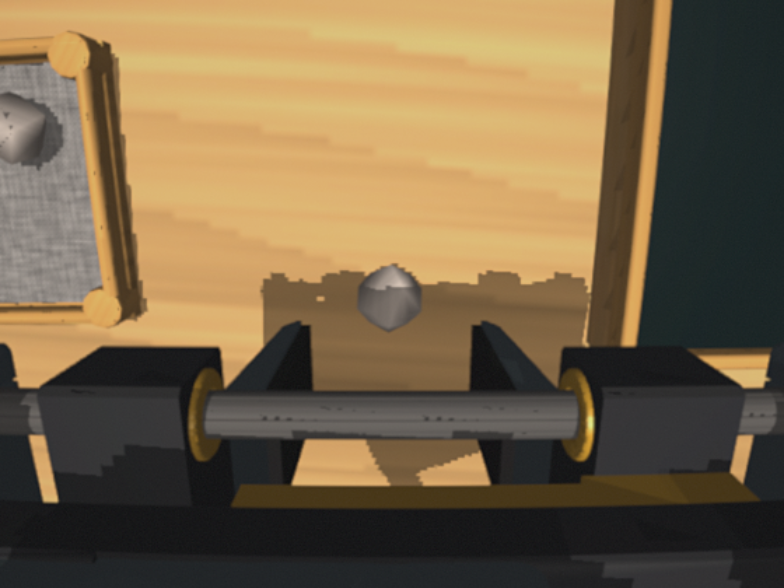

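View pics/ab_top.png

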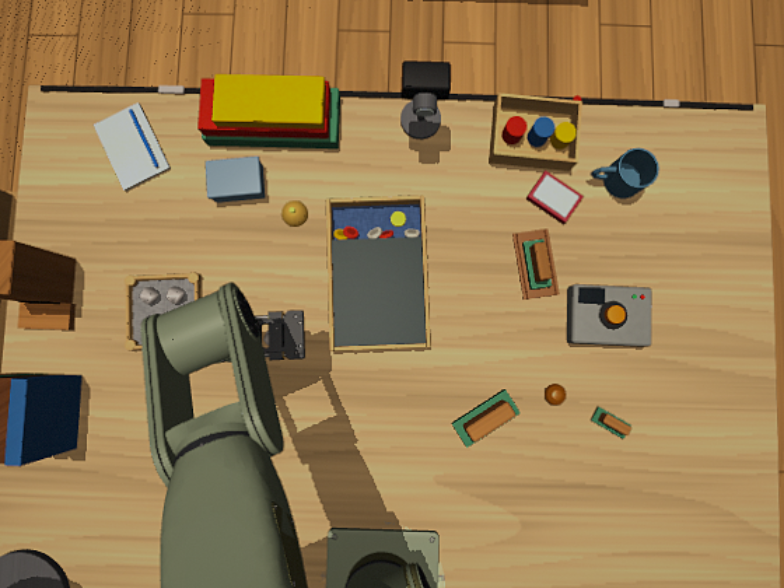

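```bash
python3 -m creep '[{"translation":[0.13,0.05,-2],"delta_rot":[0,0,0]},{"translation":[0,0,-3.5],"delta_rot":[0,0,0]},{"translation":[0,0,-3],"delta_rot":[0,0,0]},{"translation":[0,0,-1.2],"delta_rot":[0,0,0]},{"translation":[0,0,0],"delta_rot":[0,0,0]}]'
python3 -m creep '[{"translation":[0,0,-0.3],"delta_rot":[0,0,0]},{"translation":[0,0,-0.2],"delta_rot":[0,0,0]},{"translation":[0,0,0],"delta_rot":[0,0,0]},{"translation":[0,0,0],"delta_rot":[0,0,0]},{"translation":[0,0,0],"delta_rot":[0,0,0]}]'
```

```text
time_s: 32.25
ee_pos: [448.5, 218.5, 18.7]
ee_rot: [20.6, 89.6, -155.6]
force: [-0.5, -0.2, -0.1]
gripper_width: 54.3
time_s: 32.67
ee_pos: [451.2, 218.7, 17.7]
ee_rot: [-161.3, 89.9, 22.4]
force: [0.4, 0.1, 0.2]
gripper_width: 54.9
```

```bash
python3 -m creep '[{"translation":[0,0,0],"delta_rot":[0,0,0]},{"translation":[0,0,0],"delta_rot":[0,0,0]},{"translation":[0,0,0],"delta_rot":[0,0,0]},{"translation":[0,0,0],"delta_rot":[0,0,0]},{"translation":[0,0,0],"delta_rot":[0,0,0]}]' -1 25
python3 -m creep '[{"translation":[0,0,1],"delta_rot":[0,0,0]},{"translation":[0,0,2],"delta_rot":[0,0,0]},{"translation":[0,0,2.5],"delta_rot":[0,0,0]},{"translation":[0,0,2.5],"delta_rot":[0,0,0]},{"translation":[0,0,0],"delta_rot":[0,0,0]}]'
python3 -c "
from h import *
pose()"
```

```text
time_s: 33.08
ee_pos: [450.8, 218.4, 17.0]
ee_rot: [-170.7, 90.0, 13.0]
force: [0.0, -0.2, 2.6]
gripper_width: 30.6
time_s: 33.5
ee_pos: [453.6, 219.7, 101.6]
ee_rot: [-159.8, 89.5, 23.9]
force: [0.9, 0.8, -1.2]
gripper_width: 30.4
t 33.50 tcp [453.6 219.7 101.6] jawyaw -86.29 fingers [ 0.009  0.004 -1.   ] F [ 0.9  0.8 -1.2] w 30.4 q [ 25.  19. 110.  -0.  51. 111.]
```

```bash
python3 -m creep '[{"translation":[0.2,2.5,0],"delta_rot":[0,0,0]},{"translation":[0.35,4,0],"delta_rot":[0,0,0]},{"translation":[0.35,4,0],"delta_rot":[0,0,0]},{"translation":[0.35,4,0],"delta_rot":[0,0,0]},{"translation":[0.3,3.9,0],"delta_rot":[0,0,0]}]'
python3 -m creep '[{"translation":[0,0.05,0],"delta_rot":[0,0,0]},{"translation":[0,0,0],"delta_rot":[0,0,0]},{"translation":[0,0,-2],"delta_rot":[0,0,0]},{"translation":[0,0,-2],"delta_rot":[0,0,0]},{"translation":[0,0,0],"delta_rot":[0,0,0]}]'
python3 -m creep '[{"translation":[0,0,0],"delta_rot":[0,0,0]},{"translation":[0,0,0],"delta_rot":[0,0,0]}]'
python3 -c "
from wd import *; wd('ac_wrist')"
```

```text
time_s: 33.92
ee_pos: [465.8, 403.9, 96.4]
ee_rot: [49.3, 89.9, -127.0]
force: [1.2, -1.0, -1.1]
gripper_width: 30.5
time_s: 34.33
ee_pos: [463.5, 399.4, 52.9]
ee_rot: [38.3, 89.4, -138.1]
force: [-0.7, -0.6, -2.1]
gripper_width: 30.9
time_s: 34.5
ee_pos: [466.6, 402.3, 57.5]
ee_rot: [-166.2, 90.0, 17.4]
force: [-0.3, 0.6, -1.1]
gripper_width: 30.5
t 34.50 tcp [466.6 402.3  57.5] jawyaw -86.34 fingers [ 0.  0. -1.] F [-0.3  0.6 -1.1] w 30.5 q [ 40.  30.  97.  -0.  53. 126.]
grey
   [510.  432.2] [ 92.3 119.3] 4.2 (229, 158)
```

View pics/ac_wrist.png

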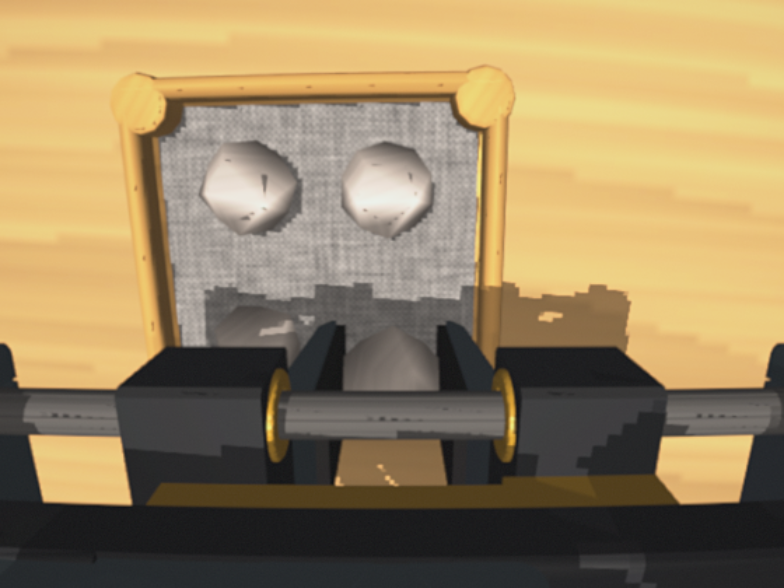

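```bash
python3 -m creep '[{"translation":[0,0.05,-1],"delta_rot":[0,0,0]},{"translation":[0,0,-1],"delta_rot":[0,0,0]},{"translation":[0,0,-0.7],"delta_rot":[0,0,0]},{"translation":[0,0,-0.3],"delta_rot":[0,0,0]},{"translation":[0,0,0],"delta_rot":[0,0,0]}]'
python3 -m creep '[{"translation":[0,0,-0.2],"delta_rot":[0,0,0]},{"translation":[0,0,0],"delta_rot":[0,0,0]},{"translation":[0,0,0],"delta_rot":[0,0,0]}]'
python3 -m creep '[{"translation":[0,0,-0.1],"delta_rot":[0,0,0]},{"translation":[0,0,0],"delta_rot":[0,0,0]},{"translation":[0,0,0],"delta_rot":[0,0,0]}]'
```

```text
time_s: 34.97
ee_pos: [465.6, 402.9, 25.7]
ee_rot: [39.2, 89.9, -137.1]
force: [-0.5, 0.5, -0.5]
gripper_width: 30.5
time_s: 35.22
ee_pos: [466.4, 403.6, 25.1]
ee_rot: [-148.8, 90.0, 34.9]
force: [0.1, 0.0, -0.2]
gripper_width: 30.8
time_s: 35.47
ee_pos: [466.4, 403.6, 25.0]
ee_rot: [-148.4, 89.9, 35.3]
force: [-1.9, -1.2, 4.8]
gripper_width: 30.7
```

```bash
python3 -m creep '[{"translation":[0,0,0],"delta_rot":[0,0,0]},{"translation":[0,0,0],"delta_rot":[0,0,0]},{"translation":[0,0,0],"delta_rot":[0,0,0]}]' -0.17
python3 -m creep '[{"translation":[0,0,1.5],"delta_rot":[0,0,0]},{"translation":[0,0,2],"delta_rot":[0,0,0]},{"translation":[0,0,3],"delta_rot":[0,0,0]},{"translation":[0,0,3],"delta_rot":[0,0,0]},{"translation":[0,0,0],"delta_rot":[0,0,0]}]'
python3 -m creep '[{"translation":[0,-2.5,3],"delta_rot":[0,0,0]},{"translation":[0,-4,2],"delta_rot":[0,0,0]},{"translation":[0,-4,0],"delta_rot":[0,0,0]},{"translation":[0,-4,0],"delta_rot":[0,0,0]},{"translation":[0,-4,0],"delta_rot":[0,0,0]}]' -1
python3 -m creep '[{"translation":[0,-4,0],"delta_rot":[0,0,0]},{"translation":[0,-4,0],"delta_rot":[0,0,0]},{"translation":[0,-4,0],"delta_rot":[0,0,0]},{"translation":[0,-4,0],"delta_rot":[0,0,0]},{"translation":[0,-4,0],"delta_rot":[0,0,0]}]'
python3 -c "
from h import *
pose(); im,d=optics.grab_frame('top'); save('ad_top',im); np.savez('pics/ad_top.npz',im=im); save('ad_crop',im[110:270,70:320],3)"
```

```text
time_s: 35.72
ee_pos: [466.2, 403.5, 23.8]
ee_rot: [-164.4, 90.0, 19.3]
force: [-0.3, 0.5, -1.0]
gripper_width: 37.7
time_s: 36.13
ee_pos: [469.1, 405.8, 124.8]
ee_rot: [-144.3, 89.3, 39.4]
force: [0.8, 1.1, -0.9]
gripper_width: 37.7
time_s: 36.55
ee_pos: [465.8, 219.6, 167.4]
ee_rot: [178.1, 90.0, 1.9]
force: [0.3, 1.0, -0.2]
gripper_width: 7.3
time_s: 36.97
ee_pos: [465.7, 19.3, 167.2]
ee_rot: [144.2, 90.0, -32.1]
force: [0.2, 0.7, -0.8]
gripper_width: -0.1
t 36.97 tcp [465.7  19.3 167.2] jawyaw -86.27 fingers [ 0. -0. -1.] F [ 0.2  0.7 -0.8] w -0.1 q [  1.  12. 109.  -0.  60.  87.]
```

View pics/ad_crop.png

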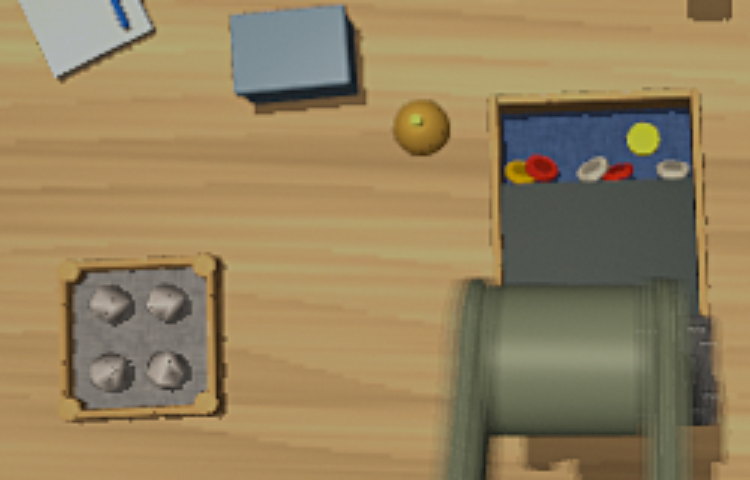

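View pics/ad_top.png

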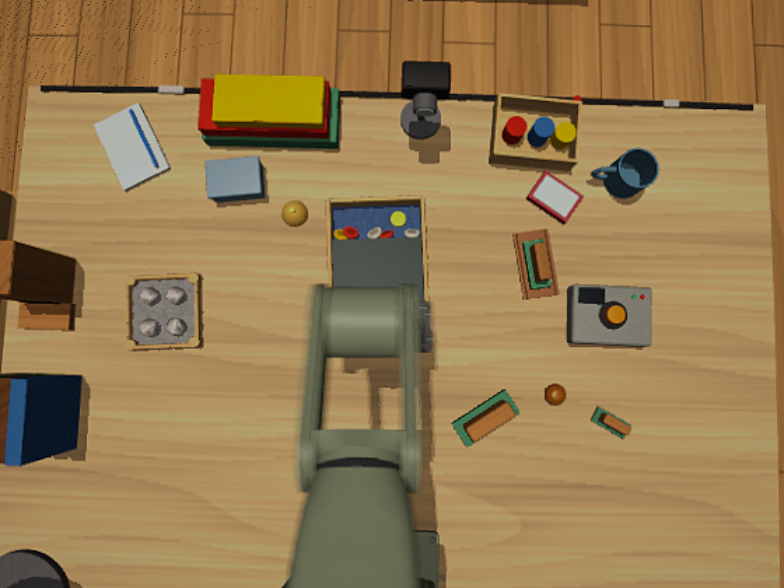

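```bash
python3 -m creep '[{"translation":[0.4,-3.8,0],"delta_rot":[0,0,0]},{"translation":[0.4,-3.9,0],"delta_rot":[0,0,0]},{"translation":[0.4,-3.9,0],"delta_rot":[0,0,0]},{"translation":[0.4,-3.9,0],"delta_rot":[0,0,0]},{"translation":[0.4,-3.9,0],"delta_rot":[0,0,0]}]'
python3 -m creep '[{"translation":[0.4,-3.9,0],"delta_rot":[0,0,0]},{"translation":[0.4,-3.9,0],"delta_rot":[0,0,0]},{"translation":[0.4,-3.9,0],"delta_rot":[0,0,0]},{"translation":[0.4,-3.9,0],"delta_rot":[0,0,0]},{"translation":[0.4,-3.9,0],"delta_rot":[0,0,0]}]'
python3 -m creep '[{"translation":[0.2,-4,0],"delta_rot":[0,0,0]},{"translation":[0,0,0],"delta_rot":[0,0,0]},{"translation":[0,0,0],"delta_rot":[0,0,0]},{"translation":[0,0,0],"delta_rot":[0,0,0]}]'
python3 -c "
from m import *
s,_,_=pose(); p=optics.camera_params('wrist'); im,d=optics.grab_frame('wrist'); save('ae_wrist',im)
H=hsv(im); m=(H[...,0]<22)&(H[...,1]>190)&(H[...,2]>120); m[250:]=0
show('or',rects('wrist',m,65,p,100))
print(proj('wrist',s['ee_pos']+[0,0,-14],p))
"
```

```text
time_s: 37.43
ee_pos: [486.1, -174.6, 167.2]
ee_rot: [-136.7, 90.0, 47.0]
force: [0.1, 0.8, 0.1]
gripper_width: 0.2
time_s: 37.85
ee_pos: [506.1, -369.7, 166.9]
ee_rot: [-55.1, 90.0, 128.6]
force: [0.3, -0.0, 0.2]
gripper_width: 0.4
time_s: 38.18
ee_pos: [507.9, -407.1, 166.6]
ee_rot: [-57.1, 89.9, 126.6]
force: [-0.2, 0.8, 0.6]
gripper_width: 0.6
t 38.18 tcp [ 507.9 -407.1  166.6] jawyaw -86.31 fingers [-0.001  0.002 -1.   ] F [-0.2  0.8  0.6] w 0.6 q [-40.  27.  84.   0.  68.  47.]
or
   [ 512.6 -412.6] [30.9 31.6] 3.7 (287, 211)
[[278.63872594 262.98614197]]
```

View pics/ae_wrist.png

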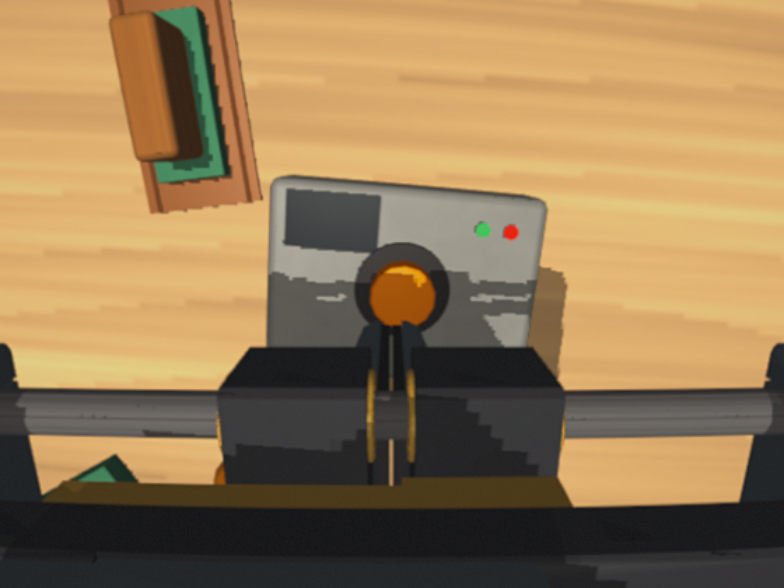

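```bash
python3 -m creep '[{"translation":[0.15,-0.4,-2.5],"delta_rot":[0,0,0]},{"translation":[0,0,-2.5],"delta_rot":[0,0,0]},{"translation":[0,0,-1.5],"delta_rot":[0,0,0]},{"translation":[0,0,-0.7],"delta_rot":[0,0,0]},{"translation":[0,0,0],"delta_rot":[0,0,0]}]'
python3 -m creep '[{"translation":[0,0,0],"delta_rot":[0,0,0]},{"translation":[0,0,0],"delta_rot":[0,0,0]},{"translation":[0,0,0],"delta_rot":[0,0,0]},{"translation":[0,0,0],"delta_rot":[0,0,0]}]'
python3 -c "
from h import *
pose(); im,d=optics.grab_frame('wrist'); save('af_wrist',im)
im,d=optics.grab_frame('scene'); save('af_sc',im[110:210,160:300],5)
im,d=optics.grab_frame('top'); save('af_top',im[180:280,370:500],5)
"
```

```text
time_s: 38.65
ee_pos: [509.1, -409.8, 93.9]
ee_rot: [-44.8, 89.8, 139.0]
force: [0.3, -0.3, 0.3]
gripper_width: 0.5
time_s: 38.98
ee_pos: [510.2, -412.2, 96.7]
ee_rot: [135.0, 89.9, -41.3]
force: [0.2, -1.0, -0.1]
gripper_width: 0.4
t 38.98 tcp [ 510.2 -412.2   96.7] jawyaw -86.28 fingers [ 0.002 -0.002 -1.   ] F [ 0.2 -1.  -0.1] w 0.4 q [-40.  31.  89.  -0.  60.  46.]
```

View pics/af_wrist.png

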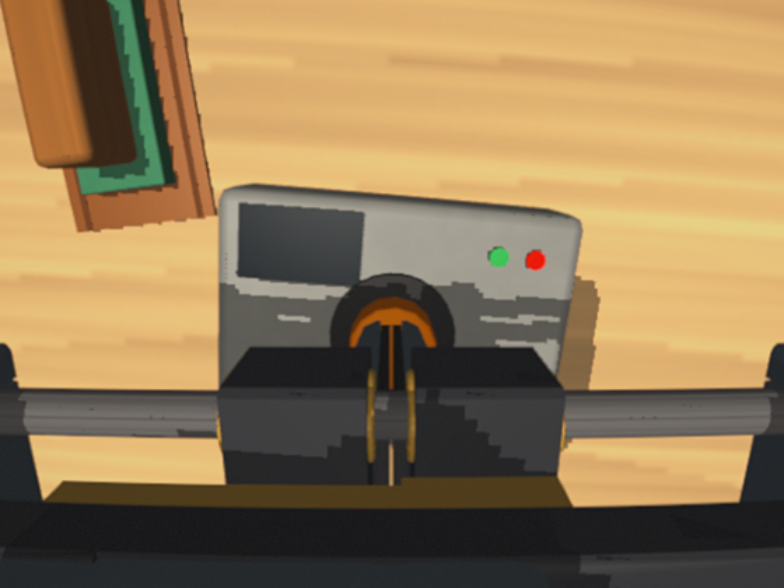

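View pics/af_sc.png

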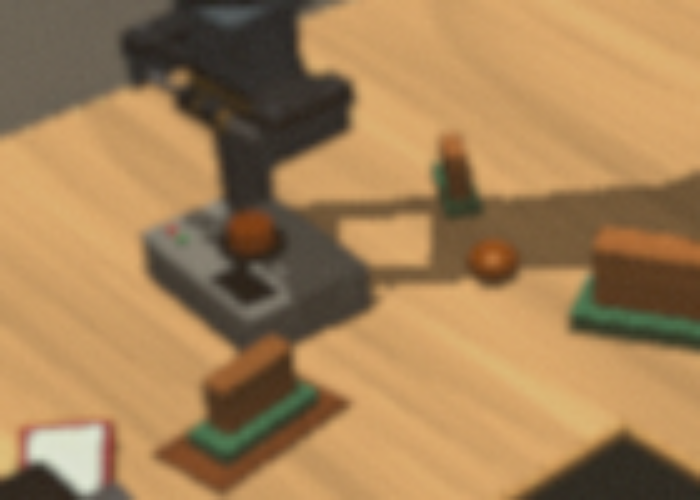

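```bash
python3 -m creep '[{"translation":[0,0,-0.4],"delta_rot":[0,0,0]},{"translation":[0,0,-0.3],"delta_rot":[0,0,0]},{"translation":[0,0,-0.2],"delta_rot":[0,0,0]},{"translation":[0,0,0],"delta_rot":[0,0,0]},{"translation":[0,0,0],"delta_rot":[0,0,0]}]'
python3 -m creep '[{"translation":[0,0,0],"delta_rot":[0,0,0]},{"translation":[0,0,0],"delta_rot":[0,0,0]},{"translation":[0,0,0],"delta_rot":[0,0,0]},{"translation":[0,0,0],"delta_rot":[0,0,0]}]'
```

```text
time_s: 39.55
ee_pos: [509.5, -411.8, 86.0]
ee_rot: [-38.2, 90.0, 145.5]
force: [-0.3, 0.6, -0.1]
gripper_width: 0.5
time_s: 39.88
ee_pos: [509.7, -411.9, 86.6]
ee_rot: [123.1, 90.0, -53.2]
force: [0.0, -1.0, -1.1]
gripper_width: 0.6
```

```bash
python3 -m creep '[{"translation":[0,0,-0.2],"delta_rot":[0,0,0]},{"translation":[0,0,-0.2],"delta_rot":[0,0,0]},{"translation":[0,0,-0.1],"delta_rot":[0,0,0]},{"translation":[0,0,0],"delta_rot":[0,0,0]},{"translation":[0,0,0],"delta_rot":[0,0,0]}]'
python3 -m creep '[{"translation":[0,0,-0.1],"delta_rot":[0,0,0]},{"translation":[0,0,-0.1],"delta_rot":[0,0,0]},{"translation":[0,0,0],"delta_rot":[0,0,0]},{"translation":[0,0,0],"delta_rot":[0,0,0]}]'
```

```text
time_s: 40.3
ee_pos: [509.6, -411.9, 81.3]
ee_rot: [-31.9, 90.0, 151.8]
force: [-0.2, -0.1, -0.0]
gripper_width: 0.5
time_s: 40.63
ee_pos: [509.7, -411.9, 79.4]
ee_rot: [106.3, 90.0, -70.0]
force: [-0.3, 1.1, -0.5]
gripper_width: 0.5
```

```bash
python3 -m creep '[{"translation":[0,0,-0.1],"delta_rot":[0,0,0]},{"translation":[0,0,-0.1],"delta_rot":[0,0,0]},{"translation":[0,0,0],"delta_rot":[0,0,0]},{"translation":[0,0,0],"delta_rot":[0,0,0]}]'
python3 -m creep '[{"translation":[0,0,-0.1],"delta_rot":[0,0,0]},{"translation":[0,0,-0.1],"delta_rot":[0,0,0]},{"translation":[0,0,0],"delta_rot":[0,0,0]},{"translation":[0,0,0],"delta_rot":[0,0,0]}]'
```

```text
time_s: 40.97
ee_pos: [509.7, -411.9, 77.5]
ee_rot: [125.5, 90.0, -50.8]
force: [-0.4, -0.0, 0.7]
gripper_width: 0.6
time_s: 41.3
ee_pos: [509.7, -412.0, 75.5]
ee_rot: [124.1, 90.0, -52.2]
force: [0.0, 0.4, 1.7]
gripper_width: 0.2
```

```bash
python3 -m creep '[{"translation":[0,0,-0.1],"delta_rot":[0,0,0]},{"translation":[0,0,0],"delta_rot":[0,0,0]},{"translation":[0,0,0],"delta_rot":[0,0,0]}]'
python3 -m creep '[{"translation":[0,0,-0.05],"delta_rot":[0,0,0]},{"translation":[0,0,0],"delta_rot":[0,0,0]},{"translation":[0,0,0],"delta_rot":[0,0,0]}]'
```

```text
time_s: 41.55
ee_pos: [509.7, -412.0, 74.5]
ee_rot: [114.5, 90.0, -61.8]
force: [-0.1, 1.3, 1.9]
gripper_width: 0.7
time_s: 41.8
ee_pos: [509.7, -412.0, 74.3]
ee_rot: [124.8, 90.0, -51.5]
force: [-0.2, 0.4, 4.3]
gripper_width: 0.5
```

```bash
for i in 1 ; do python3 -m creep '[{"translation":[0,0,0],"delta_rot":[0,0,0]},{"translation":[0,0,0],"delta_rot":[0,0,0]},{"translation":[0,0,0],"delta_rot":[0,0,0]},{"translation":[0,0,0],"delta_rot":[0,0,0]},{"translation":[0,0,0],"delta_rot":[0,0,0]}]'; done
python3 -m creep '[{"translation":[0,0,0],"delta_rot":[0,0,0]},{"translation":[0,0,0],"delta_rot":[0,0,0]},{"translation":[0,0,0],"delta_rot":[0,0,0]},{"translation":[0,0,0],"delta_rot":[0,0,0]},{"translation":[0,0,0],"delta_rot":[0,0,0]}]'
python3 -m creep '[{"translation":[0,0,0],"delta_rot":[0,0,0]},{"translation":[0,0,0],"delta_rot":[0,0,0]},{"translation":[0,0,0],"delta_rot":[0,0,0]},{"translation":[0,0,0],"delta_rot":[0,0,0]},{"translation":[0,0,0],"delta_rot":[0,0,0]}]'
python3 -m creep '[{"translation":[0,0,0],"delta_rot":[0,0,0]},{"translation":[0,0,0],"delta_rot":[0,0,0]},{"translation":[0,0,0],"delta_rot":[0,0,0]},{"translation":[0,0,0],"delta_rot":[0,0,0]},{"translation":[0,0,0],"delta_rot":[0,0,0]}]'
```

```text
time_s: 42.22
ee_pos: [509.8, -411.9, 74.3]
ee_rot: [127.1, 90.0, -49.2]
force: [-0.3, -0.0, 5.1]
gripper_width: 0.4
time_s: 42.63
ee_pos: [509.7, -412.0, 74.3]
ee_rot: [132.5, 90.0, -43.8]
force: [-1.5, 0.5, 5.0]
gripper_width: 0.6
time_s: 43.05
ee_pos: [509.7, -412.0, 74.3]
ee_rot: [125.2, 90.0, -51.1]
force: [-0.7, 0.7, 4.9]
gripper_width: 0.2
time_s: 43.47
ee_pos: [509.7, -411.9, 74.2]
ee_rot: [129.4, 90.0, -46.9]
force: [-0.5, 0.5, 4.9]
gripper_width: 0.2
```

```bash
python3 -m creep '[{"translation":[0,0,-0.2],"delta_rot":[0,0,0]},{"translation":[0,0,-0.2],"delta_rot":[0,0,0]},{"translation":[0,0,-0.15],"delta_rot":[0,0,0]},{"translation":[0,0,0],"delta_rot":[0,0,0]},{"translation":[0,0,0],"delta_rot":[0,0,0]}]'
python3 -m creep '[{"translation":[0,0,-0.1],"delta_rot":[0,0,0]},{"translation":[0,0,0],"delta_rot":[0,0,0]},{"translation":[0,0,0],"delta_rot":[0,0,0]}]'
```

```text
time_s: 43.88
ee_pos: [509.8, -412.0, 69.6]
ee_rot: [129.8, 90.0, -46.5]
force: [-1.6, 1.9, 8.2]
gripper_width: 0.6
time_s: 44.13
ee_pos: [509.8, -412.0, 69.1]
ee_rot: [130.2, 89.9, -46.1]
force: [-3.0, 2.2, 11.1]
gripper_width: 0.7
```

```bash
python3 -m creep '[{"translation":[0,0,-0.1],"delta_rot":[0,0,0]},{"translation":[0,0,0],"delta_rot":[0,0,0]},{"translation":[0,0,0],"delta_rot":[0,0,0]}]'
```

```text
time_s: 44.38
ee_pos: [509.8, -412.0, 69.0]
ee_rot: [132.7, 89.9, -43.6]
force: [-3.0, 3.0, 15.0]
gripper_width: 0.3
```

```bash
python3 -m creep '[{"translation":[0,0,0.8],"delta_rot":[0,0,0]},{"translation":[0,0,1.5],"delta_rot":[0,0,0]},{"translation":[0,0,3],"delta_rot":[0,0,0]},{"translation":[0,0,4],"delta_rot":[0,0,0]},{"translation":[0,0,3],"delta_rot":[0,0,0]}]'
python3 -m creep '[{"translation":[-2,3,0],"delta_rot":[0,0,0]},{"translation":[-3,2.8,0],"delta_rot":[0,0,0]},{"translation":[-3,2.8,0],"delta_rot":[0,0,0]},{"translation":[-2,2,0],"delta_rot":[0,0,0]},{"translation":[0,0,0],"delta_rot":[0,0,0]}]'
python3 -m creep '[{"translation":[0,0,0],"delta_rot":[0,0,0]},{"translation":[0,0,0],"delta_rot":[0,0,0]}]'
python3 - <<'E'
from m import *
pose()
for n in('top','scene'):
    im,d=optics.grab_frame(n); save('fin_'+n,im); np.savez('pics/fin_'+n+'.npz',im=im,d=d)
    if n=='top':
        top=im; save('fin_c1',im[130:270,310:480],4)
H=hsv(top); h,s,v=H[...,0],H[...,1],H[...,2]
Y,X=np.mgrid[:420,:560]
show('bell',rects('top',(X>190)&(X<230)&(Y>130)&(Y<170)&(s>180)&(h>10),18,amin=50))
show('marble',rects('top',(X>375)&(X<420)&(Y>260)&(Y<300)&(s>160)&(v>60)&(h<16),14,amin=50))
E
```

```text
time_s: 44.8
ee_pos: [509.8, -412.0, 190.9]
ee_rot: [130.4, 90.0, -45.9]
force: [1.0, -0.2, 0.2]
gripper_width: 0.5
time_s: 45.22
ee_pos: [404.8, -301.5, 188.6]
ee_rot: [-43.1, 89.6, 140.7]
force: [-0.6, 0.3, 0.3]
gripper_width: 0.5
time_s: 45.38
ee_pos: [410.4, -306.5, 189.5]
ee_rot: [134.1, 89.9, -42.1]
force: [0.5, 0.3, -0.0]
gripper_width: 0.4
t 45.38 tcp [ 410.4 -306.5  189.5] jawyaw -86.29 fingers [ 0.001 -0.001 -1.   ] F [ 0.5  0.3 -0. ] w 0.4 q [-38.  14. 101.  -0.  64.  48.]
bell
   [688.4 185.4] [46.1 45.9] 20.4 (210, 152)
marble
```

View pics/fin_top.png

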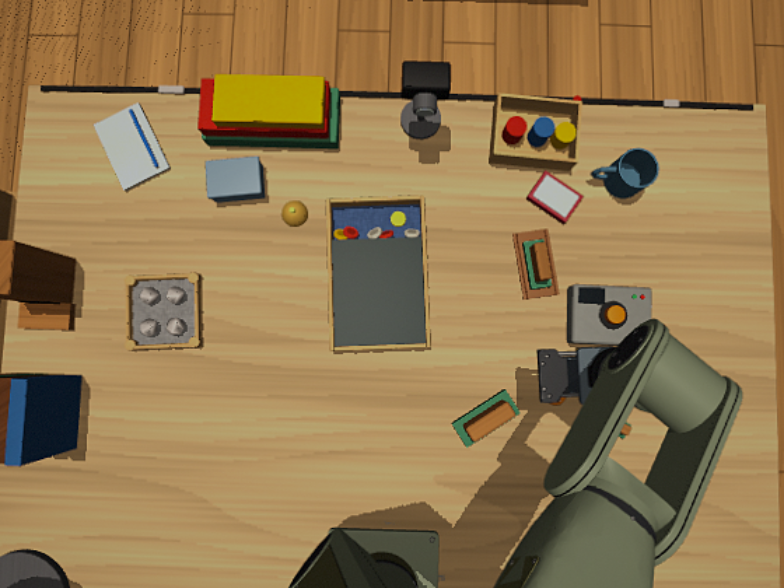

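View pics/fin_scene.png

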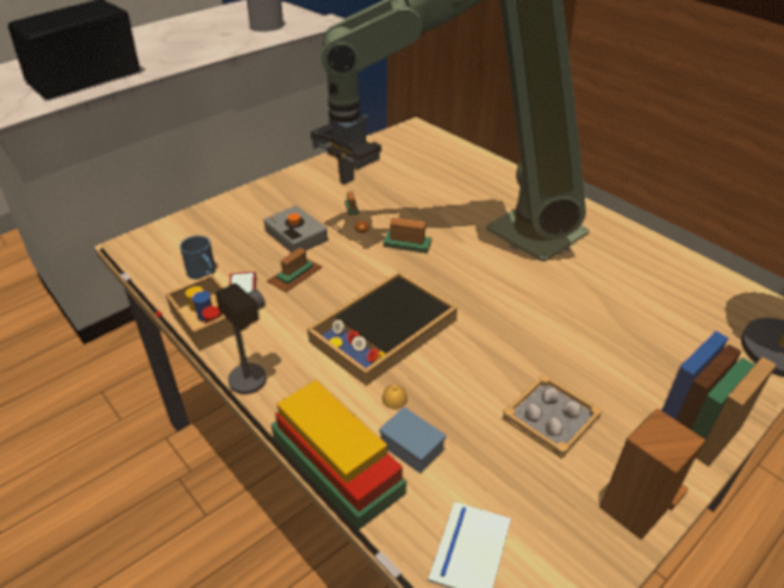

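```bash
python3 -c "
from workcell import env
print(env.job_done())"
```

```text
the job is handed in; nothing more can be done
None
```

I reset the shelf in the order you asked and handed the job in at about 45 s of robot time.

- **Counters:** I pushed all six off the slate into the trough in two passes with the middle-sized scraper. The slate is empty in the last pictures. One counter lies flat on the trough floor and the other five lean against the slate's edge inside the trough.
- **Scraper:** it stands lengthways on the cork mat. The wrist camera put it about 1.5 mm from the mat's centre and within about 0.1° of its direction.
- **Dice:** all four are on the floor of the maple tray. One had been knocked about 4 cm aside during the run, so I found it again and picked it up from there.
- **Button:** I held it at the halfway stop for over 1.6 s at about 5 N. I then pressed it down until it bottomed out (tip 10 mm down, 15 N) and let it go.
- **Bystanders:** the bell, card box and deck are where they started. The final top-camera check for the marble found nothing because the arm was in the way, but the scene camera shows it in its old place.

The grip never visibly slipped, and no push or press I read at the wrist went above about 15 N.

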